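# Hang the screw bin back on the lower louvre rail

## Task

Put the open bin of cap screws that stands on the worktop back in the empty place on the lower louvre rail of the bench stand, between the two small bins there and under the upper row: bring its lip over the rail from above, lower it gently until the rail carries it, and only then let go. It must hang level by its lip with all three screws still in it; do not force it down, and leave the hung bins, the flange, the tin and the bush where they are.

Things in the scene. Friction and masses are not known exactly. Their poses are not given: they have to be found in the camera images.
- screw_bin: Loose grey open bin, largest of the bins: 95 long (x) x 56 wide (y) x 50 high (z) mm, 0.11 to 0.2 kg, three 22 g screws in it. Origin: centre of its underside; +x to its back (lip, away from robot), -x to its scooped front. Flat stiff side walls, 50 mm high from the back to x = -10, sloping to 24 mm at the front; grip it across them (56 mm).
- bin_lip (a point): Middle of the lower end of the bin's hanging lip, 54.5 mm behind the bin's origin, 38 mm above its underside; axes as the bin's. Behind the back wall (x = 47.5) a 3 mm crown, underside 47 mm above the bin's underside, runs 8.5 mm back and turns down in a 3 mm thick, 48 mm wide tab. 5.5 mm between wall and tab take the rail.
- stand: Fixed upright louvred panel, 330 wide, 295 mm high, on two feet. Origin: on the worktop below the middle of its louvres' front; x into the panel (away from robot), y along the rails (to the left), z up. It has two level louvre rails: upright louvres 3 mm thick, front at x = 0, and behind them a slot (x = 3 to 12) open at the top, 20 mm deep.
- empty_place (a point): Middle of the lower rail's empty place, at x = y = 0 of the stand, z = 95 mm; axes as the stand's. The rail is clamped at another height each time, not reported: its top edge lies 12 mm below to 12 mm above this point; find it by touch or sight. Firm up to 50 N. Its front is flat for 46 mm below the top. Small bins fixed on it at y = 90 to 140 and -140 to -90, rims near its top, reach 72 mm out.
- upper_edge (a point): Middle of the top edge of the upper rail, on its front face, 270 mm above the worktop; axes as the stand's. Three small bins on it reach 72 mm out to -x and down to z = 223 mm, y = -110 to 110. They leave no room for an upright hand at the empty place below; a hand leaning 30 to 45 degrees away from the panel (to -x), fingers pointing down and into it, has room.
- hung_bin_0: Left small bin of the upper row, loose, hung by its lip; 70 x 50 x 45 mm, origin: centre of its underside, +x its back.
- hung_bin_1: Middle small bin of the upper row, loose, hung by its lip; 70 x 50 x 45 mm, origin: centre of its underside, +x its back.
- hung_bin_2: Right small bin of the upper row, loose, hung by its lip; 70 x 50 x 45 mm, origin: centre of its underside, +x its back.
- cap_screw_0: M8 cap screw, 13 x 13 x 28 mm, 22 g, loose in screw_bin; origin: centre of the head's end face, z along the shank.
- cap_screw_1: As cap_screw_0.
- cap_screw_2: As cap_screw_0.
- blank_flange: Steel disc 55 mm across, 8 mm thick, lying on the worktop; bystander; origin: centre of its underside.
- grease_tin: Round white tin 53 mm across, 26 mm high, on the worktop; bystander; origin: centre of its underside.
- dowel_bush: Flanged steel bush 24 mm across, 18 mm high, on the worktop; bystander; origin: centre of its underside.
There are look-alikes about, which are no part of the job. Leave any blue or green look-alike of the screw_bin alone.

How it is judged:
By the outcome, as a careful person would: the job done as asked, in the order asked, and still so for the second after the job is handed in, with the robot touching nothing.
It also fails if it takes over 48 s, if anything falls off the work surface, if the arm or the gripper's body presses on something with over 40 N, if the wrist force passes 120 N, or if a joint passes its speed limit or range.

## Robot

A 6-joint arm with a two-finger parallel gripper is mounted at the origin on a cart in front of the work surface, level with it; the furniture and walls round the work are solid. World frame = base frame: x ahead of the robot, y to its left, z up, the work surface at z = 0. Lengths are in mm, angles in rad, forces in N, time in s.
With the tool pointing down it reaches from about 400 to 925 mm from the base axis. Payload 12.5 kg.
Tool frame: the origin (TCP) lies at the very end of the fingers, on their centre line; the grasp point (between the pads) lies 19 mm behind it; x points along the fingers, y is the direction in which the jaws open and shut, and the axes are right-handed (so a half turn about x gives the same grasp; the last joint's range is limited). The gripper opens to 95 mm and grips with 3 to 60 N. Pads are 20 mm wide; open, the fingers measure 119 mm over their backs; the gripper's body (75 mm by 180 mm) begins 59 mm behind the grasp point.
Start: joints at [1.055, 0.491, 1.559, -0, 1.092, -0.106], TCP at [249.004, 573.279, 177.861] pointing down, gripper open.
Joint ranges: [-3.1, 3.1], [-0.84, 2.19], [0.05, 2.79], [-1.13, 4.28], [0.06, 2.93], [-2.69, 2.69]. Speed limits (rad/s): [2.22, 2.22, 2.79, 3.14, 3.14, 3.14].

## Interface

Orientations are given as [roll, pitch, yaw] about the fixed x, y, z axes, in that order (R = Rz(yaw) Ry(pitch) Rx(roll)).
In Python, from cell import env, optics, job gives the robot as it stands.
- The arm moves only by the shell command python3 -m handwheel 'ROWS' [OPENING]. ROWS is JSON, a list of rows, each an object with "travel": the shift along the world's x, y, z in mm, a list of three; "roll": the turn about the world's z in degrees. In form: [{"travel": [dx, dy, dz], "roll": roll}, ...]. A call has 1 to 8 rows; each row is the pose to reach, as a shift and turn from the pose commanded when the call began; what a row does not reach only later rows make up. A row lasts 1/10 s, in which the tool goes at most 50 mm and 8.59 degrees, less where a joint would pass 70% of its speed; a pose out of reach is approached as far as the arm can. A call with a gripper value outside its range is refused whole. OPENING is the closure, from -1 (fully open) to 1 (shut), set as the call begins (- or left out, the last holds). The fingers move at their own pace and stop on an object; the grip force is fixed at half the most. Time passes only in rows, so rows that repeat a pose let the fingers close. It gives the time, the measured TCP pose, the force and the opening at its end, in the units of the state.
- env.state(): the state, without advancing time (a new reading comes with each control period).
- optics.read_camera(name): name is "scene" or "top" or "wrist"; returns the picture (420x560x3 uint8, red, green, blue); there is no depth.
- optics.camera_params(name): a dict with "fx", "fy", "cx", "cy" (pixels), "world_from_camera" (4x4, takes a point from camera to world coordinates). Camera axes: x right, y up, looking along -z (the intrinsics and any distortion apply to the point x, -y, -z); pixel columns grow to the right and rows downward; lengths in mm; the calibration is good to about 2 mm. The wrist camera is an equidistant fisheye: a pixel r from the principal point sees the ray r / f radians off the axis. A picture is of the moment at which its call begins: read the wrist's pose just before it. camera_params takes no time and is no camera call; for the wrist camera it gives the pose at the moment of the call.
- job.job_done(): hands the job in, once; it reports no verdict.
The state is a dict: "t": time; "joints": joint angles; "qvel": joint speeds; "tau": joint torques, N m; "eef_pos": TCP position; "tcp_rot": TCP orientation; "ft_force": force on the tool from outside, world axes, zero at the start; "moment": the same for the moment, N m; "opening": opening from 0.0 (shut) to 1.0 (fully open).
Only numpy, scipy, OpenCV 4.12 (cv2) and the standard library are available. Lean on these libraries where they do the work, as an engineer would, in place of code of your own. Each camera call takes 0.05 s, during which the arm holds its last target.

## Working session

There is one attempt and no reset: what is moved stays moved. The work goes in short steps, Python scripts to look and compute and a shell command to move; the robot and the scene stay as the last step left them, time stands still between calls to the robot, and variables do not carry over. Pictures are saved under pics/ and viewed, and the job is handed in when it is done.

```bash
ls -la; mkdir -p pics; python3 - <<'E'
from cell import env, optics, job
import cv2
print(env.state())
for n in ("scene","top","wrist"):
    p=optics.camera_params(n); print(n,p)
    im=optics.read_camera(n); cv2.imwrite(f"pics/a_{n}.png",im[:,:,::-1])
E
python3 -m handwheel --help | head -40
```

```text
total 12
drwxr-xr-x  3 agent agent 4096 Dec  7 05:49 .
drwxr-xr-x 23 root  root  4096 Dec  7 05:49 ..
drwxr-xr-x  2 agent agent 4096 Dec  7 05:49 pics
{'t': 0.0, 'joints': array([ 1.05537559e+00,  4.91549541e-01,  1.55944008e+00, -3.41019210e-05,
        1.09169467e+00, -1.05597188e-01]), 'qvel': array([ 1.16862461e-03, -1.46013421e-04,  1.59273566e-04,  3.24894821e-04,
       -6.43555687e-05, -1.73160455e-03]), 'tau': array([ 2.47526441e-03, -6.12655020e+01, -2.58182395e+01,  6.94748084e-02,
        4.82667563e-02, -5.48230389e-05]), 'eef_pos': array([248.87753217, 573.00631742, 177.27122078]), 'tcp_rot': array([-1.64869429,  1.56970427, -2.0585021 ]), 'ft_force': array([-0.4156795 , -0.8424483 , -0.39611547]), 'moment': array([ 0.07341665, -0.01086238, -0.03531588]), 'opening': 1.0024249801724978}
scene {'fx': 445.7590856168564, 'fy': 445.7590856168564, 'cx': 287.95513144272746, 'cy': 210.63562274546408, 'world_from_camera': array([[ 6.37415075e-01,  5.84211397e-01, -5.02393338e-01,
        -1.29788925e+02],
       [-7.70474871e-01,  4.90366465e-01, -4.07319535e-01,
        -7.7767
[... 465 characters left out ...]
38049952e+02],
       [ 2.20212340e-03,  1.61762458e-01,  9.86827269e-01,
         1.50090753e+03],
       [ 0.00000000e+00,  0.00000000e+00,  0.00000000e+00,
         1.00000000e+00]])}
wrist {'fx': 325.19226210127806, 'fy': 325.19226210127806, 'cx': 277.65624338070756, 'cy': 209.27009322477576, 'world_from_camera': array([[ 3.98179081e-01, -8.79414337e-01, -2.60928809e-01,
         1.74284867e+02],
       [ 9.17307577e-01,  3.81582062e-01,  1.13762645e-01,
         6.05524049e+02],
       [-4.78747801e-04, -2.84649878e-01,  9.58631429e-01,
         3.84401683e+02],
       [ 0.00000000e+00,  0.00000000e+00,  0.00000000e+00,
         1.00000000e+00]])}invalid input: not JSON, or not a number
```

View pics/a_scene.png

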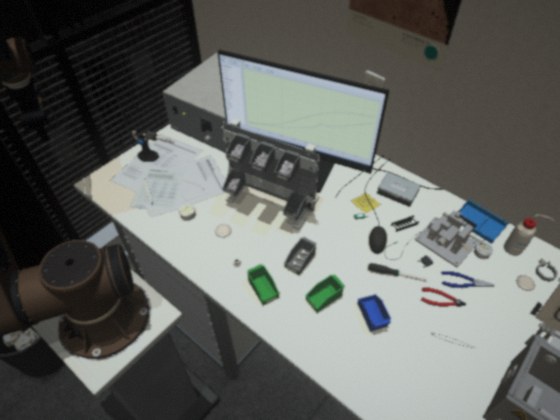

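View pics/a_top.png

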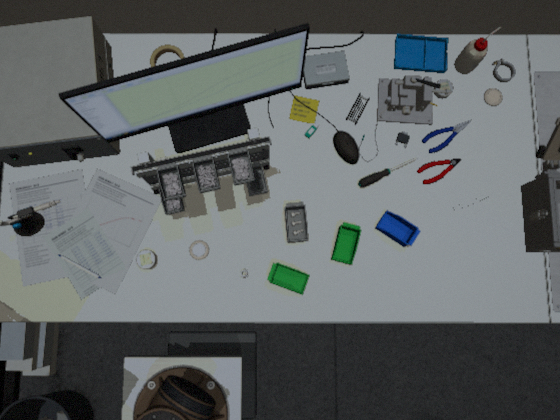

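View pics/a_wrist.png

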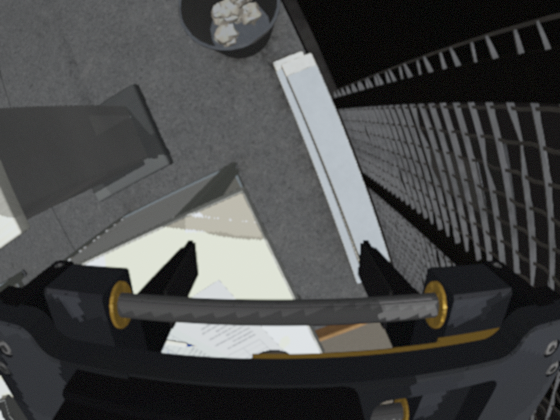

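```bash
cat > h.py <<'E'
import numpy as np, cv2
def ray(p,u,v):
    M=p["world_from_camera"]; d=np.array([(u-p["cx"])/p["fx"],-(v-p["cy"])/p["fy"],-1.0])
    return M[:3,3],M[:3,:3]@d
def onz(p,u,v,z):
    o,d=ray(p,u,v); return o+d*(z-o[2])/d[2]
def proj(p,X):
    M=p["world_from_camera"]; c=M[:3,:3].T@(np.asarray(X,float)-M[:3,3])
    return p["cx"]+p["fx"]*c[0]/-c[2], p["cy"]-p["fy"]*c[1]/-c[2]
def tri(p1,a,p2,b):
    o1,d1=ray(p1,*a);o2,d2=ray(p2,*b)
    A=np.stack([d1,-d2],1); s=np.linalg.lstsq(A,o2-o1,rcond=None)[0]
    x1=o1+s[0]*d1;x2=o2+s[1]*d2
    return (x1+x2)/2,np.linalg.norm(x1-x2)
E
python3 - <<'E'
from cell import optics
from h import *
np.set_printoptions(precision=1,suppress=True)
t=optics.camera_params("top"); s=optics.camera_params("scene")
for uv in [(297,222),(185,390)]: print(uv,onz(t,*uv,0),onz(t,*uv,50))
for uv in [(133,170),(270,140)]: print(uv,onz(t,*uv,295),onz(t,*uv,270))
im=cv2.imread("pics/a_top.png"); 
cv2.imwrite("pics/a_top_z1.png",cv2.resize(im[125:250,120:320],None,fx=4,fy=4,interpolation=cv2.INTER_CUBIC))
im=cv2.imread("pics/a_scene.png"); 
cv2.imwrite("pics/a_scene_z1.png",cv2.resize(im[115:285,175:345],None,fx=3.5,fy=3.5,interpolation=cv2.INTER_CUBIC))
E
```

```text
(297, 222) [ 514.5 -311.3    0. ] [ 507.6 -308.8   50. ]
(185, 390) [59.7 -7.5  0. ] [ 68.  -15.2  50. ]
(133, 170) [594.6  79.6 295. ] [600.5  86.2 270. ]
(270, 140) [ 666.3 -235.6  295. ] [ 673.7 -235.5  270. ]
```

View pics/a_top_z1.png

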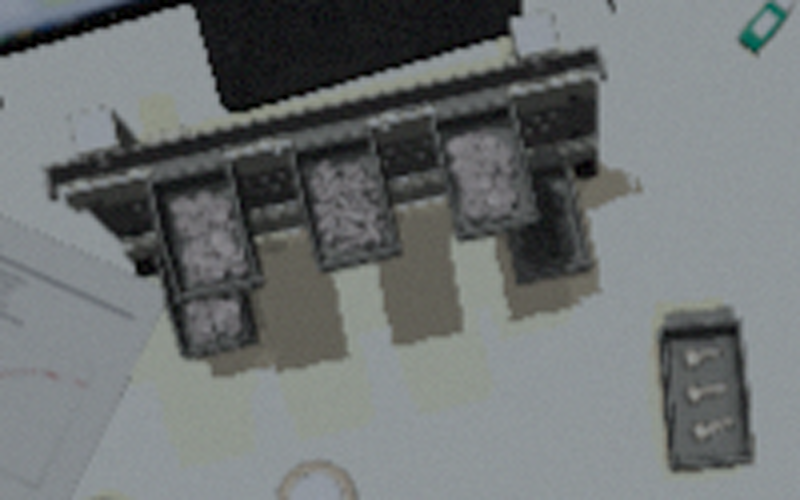

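View pics/a_scene_z1.png

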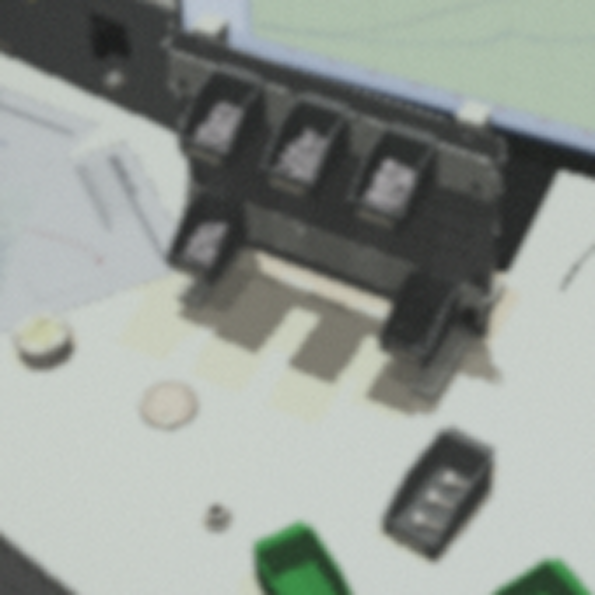

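```bash
python3 -m handwheel '[{"travel":[20,-50,20],"roll":-8}]'; cat >> h.py <<'E'
from scipy.spatial.transform import Rotation as Rn
def st():
    from cell import env
    s=env.state(); R=Rn.from_euler("xyz",s["tcp_rot"]).as_matrix()
    print("t",round(s["t"],2),"pos",s["eef_pos"].round(1),"tx",R[:,0].round(3),"ty",R[:,1].round(3),"F",s["ft_force"].round(1),"op",round(float(s["opening"]),3),"q",s["joints"].round(3))
E
python3 -c "from h import *;st()"
```

```text
t: 0.25
eef_pos: [265.0, 531.1, 192.7]
tcp_rot: [-1.755, 1.567, -2.302]
ft_force: [1.4, -0.7, 0.6]
opening: 1.0
t 0.25 pos [265.  531.1 192.7] tx [-0.002 -0.003 -1.   ] ty [ 0.52   0.854 -0.003] F [ 1.4 -0.7  0.6] op 1.0 q [ 9.960e-01  4.330e-01  1.618e+00  1.000e-03  1.094e+00 -2.700e-02]
```

```bash
python3 -m handwheel '[{"travel":[20,-40,12],"roll":-8},{"travel":[40,-80,24],"roll":-16},{"travel":[58,-120,36],"roll":-24},{"travel":[76,-160,48],"roll":-32},{"travel":[93,-202,58],"roll":-40},{"travel":[108,-244,68],"roll":-48},{"travel":[122,-286,76],"roll":-56},{"travel":[135,-330,84],"roll":-64}]' ; python3 -m handwheel '[{"travel":[10,-48,0],"roll":-8},{"travel":[15,-96,0],"roll":-16},{"travel":[20,-144,0],"roll":-24},{"travel":[25,-192,0],"roll":-32},{"travel":[32,-240,0],"roll":-40},{"travel":[40,-288,0],"roll":-48},{"travel":[50,-336,0],"roll":-56},{"travel":[60,-384,0],"roll":-64}]'; python3 -c "from h import *;st()"
```

```text
t: 1.05
eef_pos: [401.6, 198.1, 279.6]
tcp_rot: [1.922, 1.571, 0.25]
ft_force: [0.7, 1.1, 0.4]
opening: 0.998
t: 1.85
eef_pos: [461.2, -186.4, 279.3]
tcp_rot: [2.508, 1.571, -0.282]
ft_force: [1.7, 1.2, 0.0]
opening: 1.0
t 1.85 pos [ 461.2 -186.4  279.3] tx [ 0. -0. -1.] ty [ 0.345 -0.939  0.   ] F [1.7 1.2 0. ] op 1.0 q [-0.517  0.21   1.714  0.     1.217  0.702]
```

```bash
python3 -m handwheel '[{"travel":[43,-25,0],"roll":0},{"travel":[87,-49,0],"roll":0},{"travel":[130,-74,0],"roll":0},{"travel":[174,-98,0],"roll":0},{"travel":[217,-123,0],"roll":0},{"travel":[260,-147,0],"roll":0},{"travel":[304,-172,0],"roll":0},{"travel":[347,-196,0],"roll":0}]'; python3 -c "from h import *;st()"; python3 -m handwheel '[{"travel":[43,-25,0],"roll":0},{"travel":[87,-49,0],"roll":0},{"travel":[130,-74,0],"roll":0},{"travel":[174,-98,0],"roll":0}]' ;python3 -c "from h import *;st()"
```

```text
t: 2.65
eef_pos: [793.0, -371.8, 278.8]
tcp_rot: [-0.776, 1.57, 2.724]
ft_force: [0.9, -0.2, 1.4]
opening: 0.998
t 2.65 pos [ 793.  -371.8  278.8] tx [-0.001  0.    -1.   ] ty [ 0.35  -0.937 -0.001] F [ 0.9 -0.2  1.4] op 0.998 q [-0.514  0.905  0.493 -0.     1.745  0.699]
t: 3.05
eef_pos: [847.8, -408.6, 243.6]
tcp_rot: [2.359, 1.547, -0.425]
ft_force: [0.8, -0.5, -0.4]
opening: 0.999
t 3.05 pos [ 847.8 -408.6  243.6] tx [ 0.021 -0.01  -1.   ] ty [ 0.35  -0.937  0.017] F [ 0.8 -0.5 -0.4] op 0.999 q [-0.52   1.142  0.052  0.002  1.925  0.694]
```

```bash
python3 -m handwheel '[{"travel":[40,-22,20],"roll":0},{"travel":[80,-44,40],"roll":0},{"travel":[120,-66,60],"roll":0},{"travel":[160,-88,80],"roll":0},{"travel":[200,-110,100],"roll":0},{"travel":[240,-132,120],"roll":0}]' ;python3 -c "from h import *;st()"
```

```text
t: 3.65
eef_pos: [851.7, -418.9, 259.4]
tcp_rot: [2.328, 1.503, -0.456]
ft_force: [0.6, -0.2, 0.8]
opening: 1.001
t 3.65 pos [ 851.7 -418.9  259.4] tx [ 0.061 -0.03  -0.998] ty [ 0.349 -0.936  0.05 ] F [ 0.6 -0.2  0.8] op 1.001 q [-0.528  1.127  0.048  0.005  1.899  0.686]
```

```bash
python3 -m handwheel '[{"travel":[-43,25,0],"roll":0},{"travel":[-87,49,0],"roll":0},{"travel":[-130,74,0],"roll":0}]' ;python3 -c "from h import *;st()"
```

```text
t: 3.95
eef_pos: [791.1, -384.6, 260.0]
tcp_rot: [2.33, 1.504, -0.454]
ft_force: [1.6, -0.7, 0.2]
opening: 1.004
t 3.95 pos [ 791.1 -384.6  260. ] tx [ 0.06  -0.029 -0.998] ty [ 0.349 -0.936  0.048] F [ 1.6 -0.7  0.2] op 1.004 q [-0.529  0.857  0.641  0.005  1.577  0.684]
```

```bash
cat > kin.py <<'E'
from h import *
def Rt(q):  # tool rotation, columns tool x,y,z
    R=Rn.from_euler("ZYZYZ",[q[0],q[1]+q[2],q[3],q[4],q[5]]).as_matrix()
    return R  # col2 = tool axis
def want(lean,az,flip,az_tool=None):
    l=np.radians(lean);a=np.radians(az)
    tx=np.array([np.sin(l)*np.cos(a),np.sin(l)*np.sin(a),-np.cos(l)])
    ty=np.array([-np.sin(a),np.cos(a),0])*(1 if flip>0 else -1)
    return tx,ty
E
python3 - <<'E'
from kin import *
from cell import env
np.set_printoptions(precision=3,suppress=True)
s=env.state();q=s["joints"];R=Rt(q);print(R)
print(Rn.from_euler("xyz",s["tcp_rot"]).as_matrix())
E
```

```text
Traceback (most recent call last):
  File "kin.py", line 3, in Rt
    R=Rn.from_euler("ZYZYZ",[q[0],q[1]+q[2],q[3],q[4],q[5]]).as_matrix()
      ~~~~~~~~~~~~~^^^^^^^^^^^^^^^^^^^^^^^^^^^^^^^^^^^^^^^^^
  File "scipy/spatial/transform/_rotation.pyx", line 1413, in scipy.spatial.transform._rotation.Rotation.from_euler
ValueError: Expected axis specification to be a non-empty string of upto 3 characters, got ZYZYZ
```

```bash
cat > kin.py <<'E'
from h import *
from scipy.optimize import least_squares
def Rt(q):
    R=Rn.from_euler("ZYZ",[q[0],q[1]+q[2],q[3]])*Rn.from_euler("YZ",[q[4],q[5]])
    return R.as_matrix()  # col2 = tool axis
def want(lean,az,flip):
    l=np.radians(lean);a=np.radians(az)
    tx=np.array([np.sin(l)*np.cos(a),np.sin(l)*np.sin(a),-np.cos(l)])
    ty=np.array([-np.sin(a),np.cos(a),0])*flip
    return tx,ty
def fk(q,k):
    a,d,h,l1,e,l2,L=k
    f=q[1]+q[2]
    loc=np.array([a+l1*np.sin(q[1])+l2*np.sin(f)-e*np.cos(f),d,h+l1*np.cos(q[1])+l2*np.cos(f)+e*np.sin(f)])
    return Rn.from_euler("z",q[0]).as_matrix()@loc+L*Rt(q)[:,2]
E
python3 - <<'E'
from kin import *
from cell import env
np.set_printoptions(precision=3,suppress=True)
s=env.state();q=s["joints"];R=Rt(q);print(R)
print(Rn.from_euler("xyz",s["tcp_rot"]).as_matrix())
D=[([1.05537559e+00,  4.91549541e-01,  1.55944008e+00,0,1.09169467e+00, -1.05597188e-01],[248.9,573.,177.3]),
([.996,.433,1.618,.001,1.094,-.027],[265,531.1,192.7]),
([-0.517,0.21,1.714,0,1.217,0.702],[461.2,-186.4,279.3]),
([-0.514,0.905,0.493,0,1.745,0.699],[793,-371.8,278.8]),
([-0.52,1.142,0.052,0.002,1.925,0.694],[847.8,-408.6,243.6]),
([-0.528,1.127,0.048,0.005,1.899,0.686],[851.7,-418.9,259.4]),
([-0.529,0.857,0.641,0.005,1.577,0.684],[791.1,-384.6,260.])]
f=lambda k:np.concatenate([fk(np.array(q),k)-p for q,p in D])
r=least_squares(f,[0,66,400,425,0,390,250]);print(r.x,np.abs(r.fun).max())
E
```

```text
[[-0.349  0.935  0.06 ]
 [ 0.936  0.351 -0.029]
 [-0.048  0.046 -0.998]]
[[ 0.06   0.349 -0.935]
 [-0.029 -0.936 -0.351]
 [-0.998  0.048 -0.046]]
[ -0.316  65.931 195.684 586.966 -43.158 411.255 307.592] 0.21082378793863654
```

```bash
cat >> kin.py <<'E'
K=[-0.316,65.931,195.684,586.966,-43.158,411.255,307.592]
LO=np.array([-3.1,-.84,.05,-1.13,.06,-2.69]);HI=np.array([3.1,2.19,2.79,4.28,2.93,2.69])
def ik(p,tx,ty,q0):
    def f(q):
        R=Rt(q); return np.concatenate([(fk(q,K)-p)/300,R[:,2]-tx,-R[:,0]-ty])
    r=least_squares(f,np.clip(q0,LO+.01,HI-.01),bounds=(LO,HI)); return r.x,np.abs(r.fun).max()
E
python3 - <<'E'
from kin import *
np.set_printoptions(precision=2,suppress=True)
for lean in (25,35,45):
  for flip,q6 in ((1,-1.8),(-1,1.3)):
    for nm,p,az in (("bin",[508,-309,20],3),("lift",[508,-309,150],3),("mid",[480,-200,150],8),("stand",[575,-80,60],12.8),("standhi",[575,-80,110],12.8)):
      best=min((ik(np.array(p,float),*want(lean,az,flip),[np.arctan2(p[1],p[0])-.1,.6,1.6,q4,1.,q6]) for q4 in (0.3,-.3,1)),key=lambda x:x[1])
      print(lean,flip,nm,best[0],round(best[1],4))
E
```

```text
25 1 bin [-0.73  0.58  1.94  0.44  0.43 -2.69] 0.1402
25 1 lift [-0.78  0.38  1.9   0.44  0.65 -2.69] 0.0614
25 1 mid [-0.65  0.27  2.07  0.46  0.58 -2.69] 0.0629
25 1 stand [-0.35  0.49  2.05  0.62  0.33 -2.69] 0.0482
25 1 standhi [-0.37  0.4   2.04  0.61  0.41 -2.69] 0.0128
25 -1 bin [-0.83  0.6   2.05  1.03  0.39 -0.26] 0.0
25 -1 lift [-0.83  0.38  1.94  0.6   0.62  0.23] 0.0
25 -1 mid [-0.72  0.28  2.12  0.66  0.55  0.18] 0.0
25 -1 stand [-0.38  0.5   2.1   0.94  0.3   0.1 ] 0.0
25 -1 standhi [-0.38  0.4   2.05  0.67  0.4   0.38] 0.0
35 1 bin [-0.72  0.56  1.95  0.5   0.41 -2.69] 0.2543
35 1 lift [-0.77  0.36  1.92  0.51  0.61 -2.69] 0.1601
35 1 mid [-0.64  0.25  2.09  0.53  0.53 -2.69] 0.1588
35 1 stand [-0.33  0.47  2.06  0.67  0.3  -2.69] 0.1534
35 1 standhi [-0.35  0.38  2.05  0.67  0.36 -2.69] 0.1135
35 -1 bin [-0.91  0.63  2.14  1.58  0.49 -0.88] 0.0
35 -1 lift [-0.91  0.38  2.05  1.02  0.58 -0.23] 0.0
35 -1 mid [-0.81  0.28  2.22  1.14  0.54 -0.36] 0.0
35 -1 stand [-0.44  0.52  2.21  1.8   0.37 -0.82] 0.0
35 -1 standhi [-0.44  0.41  2.17  1.43  0.37 -0.42] 0.0
45 1 bin [-0.71  0.55  1.95  0.55  0.39 -2.69] 0.3542
45 1 lift [-0.76  0.34  1.93  0.58  0.58 -2.69] 0.248
45 1 mid [-0.62  0.22  2.1   0.59  0.5  -2.69] 0.2426
45 1 stand [-0.31  0.44  2.06  0.72  0.27 -2.69] 0.2446
45 1 standhi [-0.33  0.36  2.06  0.72  0.33 -2.69] 0.2016
45 -1 bin [-0.99  0.69  2.22  1.87  0.69 -1.25] 0.0
45 -1 lift [-0.99  0.41  2.14  1.42  0.66 -0.68] 0.0
45 -1 mid [-0.91  0.33  2.32  1.54  0.66 -0.85] 0.0
45 -1 stand [-0.51  0.58  2.32  2.19  0.62 -1.29] 0.0
45 -1 standhi [-0.51  0.46  2.28  1.98  0.54 -1.04] 0.0
```

```bash
python3 -m handwheel '[{"travel":[15,-9,0],"roll":-8.5},{"travel":[30,-18,0],"roll":-17},{"travel":[45,-26,0],"roll":-25.5},{"travel":[52,-30,0],"roll":-34},{"travel":[60,-34,0],"roll":-42},{"travel":[60,-34,0],"roll":-46}]' ;python3 -c "from h import *;st()"; python3 -m handwheel '[{"travel":[870,-500,100],"roll":-46},{"travel":[870,-500,100],"roll":-46},{"travel":[870,-500,100],"roll":-46},{"travel":[870,-500,100],"roll":-46},{"travel":[870,-500,100],"roll":-46}]' ;python3 -c "from h import *;st()"
```

```text
t: 4.55
eef_pos: [846.2, -416.1, 252.8]
tcp_rot: [2.268, 1.508, -1.323]
ft_force: [0.4, -0.3, 0.2]
opening: 1.001
t 4.55 pos [ 846.2 -416.1  252.8] tx [ 0.015 -0.061 -0.998] ty [-0.435 -0.899  0.048] F [ 0.4 -0.3  0.2] op 1.001 q [-0.512  1.132  0.052 -0.048  1.914  1.491]
t: 5.05
eef_pos: [862.6, -443.1, 206.9]
tcp_rot: [3.055, 1.468, -1.266]
ft_force: [0.5, 0.1, 0.3]
opening: 0.999
t 5.05 pos [ 862.6 -443.1  206.9] tx [ 0.031 -0.098 -0.995] ty [-0.924 -0.381  0.009] F [0.5 0.1 0.3] op 0.999 q [-0.52   1.184  0.048 -0.072  1.833  2.208]
```

```bash
python3 -m handwheel '[{"travel":[0,0,10],"roll":8.5},{"travel":[0,0,20],"roll":17},{"travel":[0,0,30],"roll":25.5},{"travel":[0,0,40],"roll":34},{"travel":[0,0,50],"roll":40}]' ;python3 -c "from h import *;st()"; python3 -m handwheel '[{"travel":[660,-377,275],"roll":0},{"travel":[660,-377,275],"roll":0},{"travel":[660,-377,275],"roll":0},{"travel":[660,-377,275],"roll":0},{"travel":[660,-377,275],"roll":0},{"travel":[660,-377,275],"roll":0},{"travel":[660,-377,275],"roll":0},{"travel":[660,-377,275],"roll":0}]' ;python3 -c "from h import *;st()"
```

```text
t: 5.55
eef_pos: [856.8, -440.4, 255.2]
tcp_rot: [3.053, 1.463, -0.558]
ft_force: [-0.1, 0.6, -0.3]
opening: 1.003
t 5.55 pos [ 856.8 -440.4  255.2] tx [ 0.091 -0.057 -0.994] ty [-0.453 -0.891  0.01 ] F [-0.1  0.6 -0.3] op 1.003 q [-0.543  1.133  0.048 -0.002  1.853  1.497]
t: 6.35
eef_pos: [863.5, -457.2, 248.9]
tcp_rot: [3.072, 1.428, -0.545]
ft_force: [-0.3, -0.2, 0.2]
opening: 1.002
t 6.35 pos [ 863.5 -457.2  248.9] tx [ 0.122 -0.074 -0.99 ] ty [-0.458 -0.889  0.01 ] F [-0.3 -0.2  0.2] op 1.002 q [-0.555  1.141  0.048  0.002  1.81   1.492]
```

```bash
cat >> kin.py <<'E'
VM=0.07*np.array([2.22,2.22,2.79,3.14,3.14,3.14])
def step(q,dp,yaw=0,w=1.0):
    p0=fk(q,K);R0=Rt(q);R1=Rn.from_euler("z",yaw,degrees=True).as_matrix()@R0;p1=p0+np.array(dp)
    def f(x): return np.concatenate([(fk(x,K)-p1)/1000,w*Rn.from_matrix(R1@Rt(x).T).as_rotvec(),])
    lo=np.maximum(LO,q-VM);hi=np.minimum(HI,q+VM);hi=np.maximum(hi,lo+1e-6)
    r=least_squares(f,np.clip(q,lo+1e-9,hi-1e-9),bounds=(lo,hi));return r.x
def lean(q): 
    t=Rt(q)[:,2]; return np.degrees(np.arccos(-t[2])),np.degrees(np.arctan2(t[1],t[0]))
E
python3 - <<'E'
from kin import *
np.set_printoptions(precision=3,suppress=True)
q=np.array([-0.543,1.133,0.05,-0.002,1.853,1.497])
for el in (0,10,19,24,40):
  x=q.copy(); u=50*np.array([np.cos(.53)*np.cos(np.radians(el)),-np.sin(.53)*np.cos(np.radians(el)),np.sin(np.radians(el))])
  for i in range(8): x=step(x,u)
  print(el,np.radians(lean(x)[0])-np.radians(lean(q)[0]),x,fk(x,K)-fk(q,K))
E
```

```text
0 0.10560318618310192 [-0.56   1.249  0.05   0.008  1.632  1.482] [  51.513  -47.909 -104.409]
10 0.10909756323184132 [-0.561  1.192  0.05   0.008  1.685  1.481] [ 38.537 -40.836 -50.324]
19 0.1101210557809179 [-0.562  1.141  0.05   0.008  1.735  1.481] [ 23.924 -32.485  -1.772]
24 0.10981986590109662 [-0.562  1.112  0.05   0.009  1.764  1.481] [ 14.667 -27.072  24.831]
40 0.10474132184730385 [-0.563  1.021  0.05   0.009  1.86   1.481] [-19.693  -6.453 106.408]
```

```bash
cat > srch.py <<'E'
from kin import *
np.set_printoptions(precision=2,suppress=True)
rng=np.random.default_rng(0)
out=[]
for n in range(400):
    for L in (0.14,):
        lam=L; 
        p=np.array([rng.uniform(150,950),rng.uniform(-200,200),rng.uniform(150,900)])
        az=rng.uniform(-180,180); 
        tx,_=want(np.degrees(lam),az,1); a2=rng.uniform(-180,180)
        ty=np.cross(tx,[np.cos(np.radians(a2)),np.sin(np.radians(a2)),0]); ty/=np.linalg.norm(ty)
        q,e=ik(p,tx,ty,[np.arctan2(p[1],p[0])-.1,.5,1.5,rng.uniform(-1,4),1.,rng.uniform(-2,2)])
        # ends at boundary if unreachable
        for k in range(6):
            d=rng.normal(size=3);d*=50/np.linalg.norm(d)
            y=rng.choice([0,0,8.5,-8.5])
            l0=lean(q)[0]; x=step(q,d,y,1.8); g=lean(x)[0]-l0
            out.append((g,l0,q,d,y,fk(q,K)))
out.sort(key=lambda o:-o[0])
for o in out[:25]: print(round(o[0],2),round(o[1],1),o[2],o[3].round(0),o[4],o[5].round(0))
E
time python3 srch.py
```

```text
1.1 93.3 [ 0.41  1.17  0.05  4.28  2.31 -0.67] [  5.  -0. -50.] 8.5 [711. 154. 543.]
1.07 93.3 [ 0.41  1.17  0.05  4.28  2.31 -0.67] [ 12. -48.  -3.] 8.5 [711. 154. 543.]
1.02 96.7 [ 0.07  1.14  0.05  4.28  2.16 -0.52] [-31. -36. -15.] 8.5 [ 743. -112.  586.]
1.01 9.8 [ 0.02  0.57  0.05 -0.28  2.6   2.69] [  6.  42. -26.] -8.5 [559.  32. 698.]
0.97 29.4 [-0.01  0.52  1.67 -0.63  0.74 -2.69] [12. -1. 49.] 8.5 [690. -64. 164.]
0.9 30.6 [ 0.23  0.73  1.24 -0.58  1.16 -2.69] [ 41. -22.  17.] 8.5 [773.  87. 165.]
0.89 85.8 [0.18 0.06 1.61 2.1  0.06 2.69] [-12. -25.  42.] 8.5 [722. 212. 673.]
0.85 29.4 [-0.01  0.52  1.67 -0.63  0.74 -2.69] [10. 17. 46.] 8.5 [690. -64. 164.]
0.79 19.5 [-0.44  0.37  1.55  0.36  1.23  2.69] [-16.  47.  -1.] -8.5 [ 601. -100.  273.]
0.77 18.4 [ 0.27  0.51  1.32 -0.33  1.34 -2.69] [-10. -38. -31.] 8.5 [651. 145. 268.]
0.76 93.3 [ 0.41  1.17  0.05  4.28  2.31 -0.67] [  8. -39.  31.] 8.5 [711. 154. 543.]
0.76 16.8 [-0.02  0.51  1.58 -0.3   1.17 -2.69] [-36. -30.  17.] 8.5 [587. -31. 170.]
0.75 16.8 [-0.02  0.51  1.58 -0.3   1.17 -2.69] [ 17. -34. -33.] 8.5 [587. 
[... 359 characters left out ...]
.54  1.8   4.28  0.06 -2.02] [-1. 14. 48.] -8.5 [792.  36. 169.]
0.71 29.7 [ 0.1   0.67  0.05 -0.8   2.43  2.69] [ 36.  10. -33.] -8.5 [625. -14. 668.]
0.71 40.8 [-0.38  0.34  1.45  0.7   1.07  2.69] [ 19.  45. -10.] -8.5 [727. -33. 385.]
0.7 17.9 [ 0.05  0.71  0.05 -0.41  2.28  2.69] [  3.  49. -10.] -8.5 [718.   6. 613.]
0.7 63.1 [0.17 0.18 1.89 4.28 0.06 0.43] [ -8. -12.  48.] -8.5 [702. 171. 400.]
0.7 48.3 [-0.09  0.69  1.64  4.28  0.06  1.13] [ 30. -25.  31.] -8.5 [872. -27. 132.]
0.69 52.1 [0.12 0.51 1.74 4.28 0.06 1.68] [46. -4. 19.] -8.5 [809. 144. 223.]
0.69 13.6 [-0.26  0.14  1.73 -0.24  1.2  -2.69] [-14. -18.  44.] 8.5 [ 472. -126.  315.]
real	1m22.845s
user	1m22.772s
sys	0m0.148s
```

```bash
cat >> kin.py <<'E'
def psi(q):
    R=Rt(q); tx=R[:,2]; ty=-R[:,0]; h=np.cross([0,0,1.],tx); h/=np.linalg.norm(h) # horizontal, =+y for tx lean to +x
    h=-h; v=np.cross(tx,h)
    return np.degrees(np.arctan2(ty@v,ty@h))
E
python3 - <<'E'
from kin import *
np.set_printoptions(precision=2,suppress=True)
q=np.array([-0.555,1.141,0.052,0.002,1.81,1.492])
print(lean(q),psi(q),fk(q,K))
for side in (-1,1):
  # bring in: to r~650
  tx=Rt(q)[:,2];ty=-Rt(q)[:,0]
  x,e=ik(np.array([600,-330,250.]),tx,ty,[-.55,.6,1.2,0,1.2,1.5])
  for i in range(30):
    y=step(x,[0,0,0],8.5*side,1.8)
    x=y
    print(side,i,x,np.round(lean(x),1),round(psi(x),1),(fk(x,K)-[600,-330,250]).round(0)) if x[5]>2.6 or x[5]<-2.6 else 0
E
```

```text
(np.float64(7.941523115501862), np.float64(-30.993349196170293)) -3.74376566095776 [ 862.8  -456.66  247.21]
-1 7 [-0.58  0.5   1.34 -0.13  1.25  2.69] [  7.7 -98.5] -3.5 [-10. -20.   4.]
-1 8 [-0.7   0.49  1.31 -0.12  1.28  2.69] [   7.1 -105. ] -2.5 [-56. -87.  18.]
-1 9 [-0.83  0.49  1.3  -0.1   1.31  2.69] [   6.4 -111.3] -1.2 [-112. -147.   31.]
-1 10 [-0.95  0.47  1.29 -0.09  1.34  2.69] [   5.8 -117.2] 0.3 [-176. -199.   42.]
-1 11 [-1.08  0.46  1.28 -0.08  1.36  2.69] [   5.2 -122.7] 2.3 [-246. -243.   52.]
-1 12 [-1.21  0.45  1.28 -0.07  1.37  2.69] [   4.6 -127.7] 4.9 [-322. -276.   61.]
-1 13 [-1.34  0.43  1.29 -0.06  1.38  2.69] [   4.1 -131.9] 8.3 [-401. -298.   68.]
-1 14 [-1.47  0.41  1.3  -0.05  1.39  2.69] [   3.6 -135. ] 12.7 [-482. -309.   74.]
-1 15 [-1.6   0.39  1.32 -0.04  1.39  2.69] [   3.1 -136.7] 18.7 [-563. -309.   78.]
-1 16 [-1.73  0.37  1.34 -0.03  1.39  2.69] [   2.7 -136.4] 26.6 [-643. -297.   82.]
-1 17 [-1.86  0.35  1.37 -0.02  1.38  2.69] [   2.4 -133.6] 37.0 [-718. -276.   84.]
-1 18 [-1.99  0.33  1.4  -0.01  1.37  2.69] [   2.2 -128.4] 49.9 [-789.
[... 513 characters left out ...]
[-1054.    82.    72.]
-1 25 [-2.93  0.17  1.67  0.06  1.26  2.69] [   3.9 -113.7] 119.4 [-1067.   146.    67.]
-1 26 [-3.07  0.14  1.71  0.07  1.24  2.69] [   4.3 -118.2] 122.9 [-1071.   209.    62.]
-1 27 [-3.1   0.18  1.89  0.12  1.02  2.69] [   6.7 -114.2] 131.0 [-1057.   213.   -16.]
-1 28 [-3.1   0.24  2.04  0.22  0.8   2.69] [   9.7 -111.6] 138.5 [-1039.   198.   -87.]
-1 29 [-3.1   0.31  2.18  0.33  0.58  2.69] [  11.7 -115.6] 141.5 [-1019.   192.  -149.]
1 27 [-0.55  0.57  1.23 -0.12  1.42 -2.63] [   7.9 -153. ] -3.7 [0. 0. 0.]
1 28 [-0.47  0.56  1.27 -0.13  1.38 -2.69] [   8.3 -143.1] -1.8 [16. 43. -9.]
1 29 [-0.35  0.55  1.34 -0.15  1.32 -2.69] [   8.9 -132.4] 1.4 [ 32. 120. -27.]
```

```bash
python3 -m handwheel '[{"travel":[33,-19,32],"roll":0},{"travel":[66,-38,64],"roll":0},{"travel":[99,-57,96],"roll":0},{"travel":[132,-76,128],"roll":0}]' >/dev/null;python3 -c "from h import *;st()"; python3 -m handwheel '[{"travel":[43,-25,0],"roll":0},{"travel":[86,-50,0],"roll":0},{"travel":[129,-75,0],"roll":0},{"travel":[172,-100,0],"roll":0}]' >/dev/null ;python3 -c "from h import *;st()"
```

```text
t 6.75 pos [ 857.7 -458.1  289.6] tx [ 0.154 -0.091 -0.984] ty [-0.458 -0.889  0.01 ] F [-0.4  0.1  0.2] op 0.999 q [-0.56   1.099  0.048  0.005  1.816  1.488]
t 7.15 pos [ 880.6 -475.6  245.9] tx [ 0.182 -0.106 -0.978] ty [-0.458 -0.889  0.011] F [-0.5 -0.2  0.2] op 0.998 q [-0.564  1.148  0.048  0.008  1.733  1.484]
```

```bash
python3 -m handwheel '[{"travel":[22,-12,43],"roll":0},{"travel":[44,-24,86],"roll":0},{"travel":[66,-36,129],"roll":0},{"travel":[88,-48,172],"roll":0},{"travel":[110,-60,215],"roll":0},{"travel":[132,-72,258],"roll":0}]' >/dev/null;python3 -c "from h import *;st()"; python3 -m handwheel '[{"travel":[40,-22,-21],"roll":0},{"travel":[80,-44,-42],"roll":0},{"travel":[120,-66,-63],"roll":0},{"travel":[160,-88,-84],"roll":0}]' >/dev/null ;python3 -c "from h import *;st()"
```

```text
t 7.75 pos [ 850.1 -459.8  350.4] tx [ 0.212 -0.122 -0.97 ] ty [-0.459 -0.889  0.012] F [ 0.5 -0.2 -1.1] op 0.999 q [-0.568  1.036  0.048  0.011  1.81   1.482]
t 8.15 pos [ 896.7 -486.2  253.2] tx [ 0.24  -0.137 -0.961] ty [-0.459 -0.888  0.012] F [0.8 0.2 0.1] op 0.997 q [-0.565  1.146  0.048  0.013  1.668  1.483]
```

```bash
(python3 -m handwheel '[{"travel":[33,-19,32],"roll":0}]'; python3 -m handwheel '[{"travel":[33,-19,32],"roll":0}]'; python3 -m handwheel '[{"travel":[33,-19,32],"roll":0}]'; python3 -m handwheel '[{"travel":[33,-19,32],"roll":0}]') >/dev/null;python3 -c "from h import *;st()";  (python3 -m handwheel '[{"travel":[43,-25,0],"roll":0}]'; python3 -m handwheel '[{"travel":[43,-25,0],"roll":0}]'; python3 -m handwheel '[{"travel":[43,-25,0],"roll":0}]'; python3 -m handwheel '[{"travel":[43,-25,0],"roll":0}]') >/dev/null;python3 -c "from h import *;st()"
```

```text
t 8.55 pos [ 903.1 -494.1  327.1] tx [ 0.339 -0.191 -0.921] ty [-0.46  -0.888  0.015] F [-0.5  0.   0.2] op 0.999 q [-0.571  1.079  0.047  0.022  1.616  1.479]
t 8.95 pos [ 952.9 -527.   270.1] tx [ 0.424 -0.238 -0.874] ty [-0.461 -0.887  0.018] F [ 0.6  0.6 -0.7] op 1.002 q [-0.574  1.157  0.047  0.031  1.43   1.474]
```

```bash
(python3 -m handwheel '[{"travel":[33,-19,32],"roll":0}]'; python3 -m handwheel '[{"travel":[33,-19,32],"roll":0}]'; python3 -m handwheel '[{"travel":[33,-19,32],"roll":0}]'; python3 -m handwheel '[{"travel":[33,-19,32],"roll":0}]') >/dev/null;python3 -c "from h import *;st()";  (python3 -m handwheel '[{"travel":[37,-21,25],"roll":0}]'; python3 -m handwheel '[{"travel":[37,-21,25],"roll":0}]'; python3 -m handwheel '[{"travel":[37,-21,25],"roll":0}]') >/dev/null;python3 -c "from h import *;st()"
```

```text
t 9.35 pos [ 958.1 -532.6  343.6] tx [ 0.507 -0.284 -0.814] ty [-0.462 -0.886  0.021] F [-0.9 -1.   0.2] op 1.001 q [-0.579  1.097  0.047  0.04   1.378  1.471]
t 9.65 pos [ 972.3 -541.8  366.3] tx [ 0.564 -0.315 -0.763] ty [-0.464 -0.886  0.023] F [-0.1 -0.   0.1] op 1.004 q [-0.58   1.09   0.048  0.047  1.303  1.469]
```

```bash
python3 - <<'E'
from h import *
a=cv2.imread("pics/a_top.png")[190:255,265:330]; b=cv2.imread("pics/a_scene.png")[228:283,275:330]
A=cv2.resize(a,(600,600),interpolation=cv2.INTER_CUBIC);B=cv2.resize(b,(600,600),interpolation=cv2.INTER_CUBIC)
f=lambda im:cv2.convertScaleAbs(im,alpha=1.5,beta=10)
cv2.imwrite("pics/b_top.png",f(A));cv2.imwrite("pics/b_scene.png",f(B))
E
```

```text
(no output)
```

View pics/b_top.png

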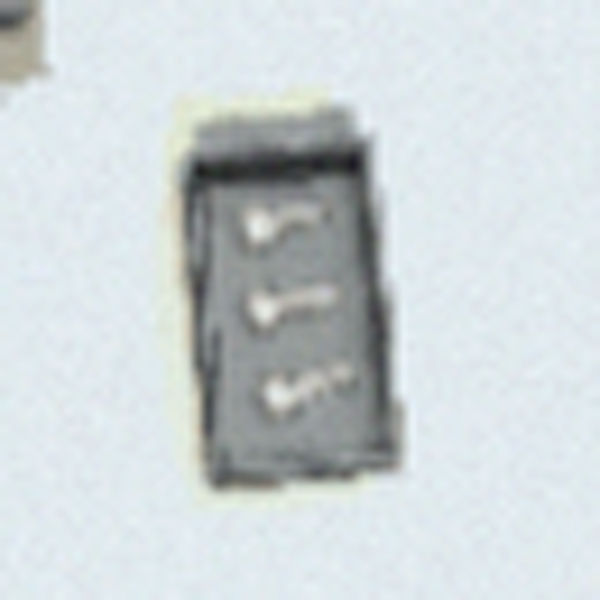

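View pics/b_scene.png

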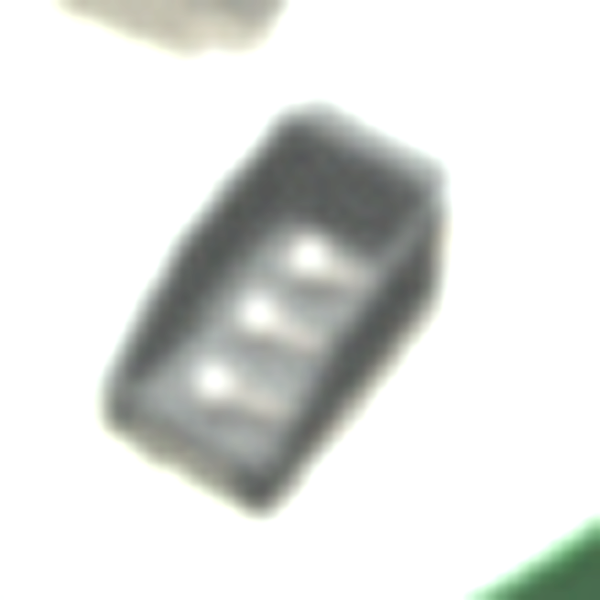

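```bash
python3 - <<'E'
from cell import optics
from h import *
np.set_printoptions(precision=1,suppress=True)
t=optics.camera_params("top"); s=optics.camera_params("scene")
T=lambda u,v:(265+u/9.23-.5,190+v/9.23-.5)
S=lambda u,v:(275+u/10.91-.5,228+v/10.91-.5)
L=onz(t,*T(195,118),50);R=onz(t,*T(350,106),50);F1=onz(t,*T(208,487),0);F2=onz(t,*T(397,470),0)
b1=onz(t,*T(187,172),50); b2=onz(t,*T(373,143),50)
print("lip",L,R,"front",F1,F2,"back top",b1,b2)
mid=(L+R)/2;fm=(F1+F2)/2
print("len lip-front (103.5)",np.linalg.norm((mid-fm)[:2]),"yaw",np.degrees(np.arctan2(*(mid-fm)[[1,0]])))
for nm,a,b in(("lip",L,R),("front",F1,F2)): d=a-b; print(nm,np.linalg.norm(d[:2]),"yaw",np.degrees(np.arctan2(-d[0],d[1])))
yaw=np.arctan2(*(mid-fm)[[1,0]]);ex=np.array([np.cos(yaw),np.sin(yaw)])
print("origin from lip",mid[:2]-56*ex,"from front",fm[:2]+47.5*ex)
# scene checks: front bottom right corner, lip corners
print("scene frontR z0",onz(s,*S(262,515),0),"frontL z0",onz(s,*S(108,420),0),"lipL z50",onz(s,*S(315,100),50),"lipR",onz(s,*S(443,165),50))
E
```

```text
lip [ 562.2 -278.1   50. ] [ 565.8 -324.2   50. ] front [ 457.1 -282.9    0. ] [ 462.3 -340.4    0. ] back top [ 545.9 -275.6   50. ] [ 554.6 -330.9   50. ]
len lip-front (103.5) 104.77173563448011 yaw 5.782020162590514
lip 46.24225825342614 yaw 4.51743715338415
front 57.69532167098048 yaw 5.167926904306253
origin from lip [ 508.3 -306.7] from front [ 507.  -306.9]
scene frontR z0 [ 468.  -338.4    0. ] frontL z0 [ 464.5 -284.4    0. ] lipL z50 [ 562.4 -280.7   50. ] lipR [ 567.7 -323.4   50. ]
```

```bash
python3 - <<'E'
from cell import optics
from h import *
np.set_printoptions(precision=0,suppress=True)
t=optics.camera_params("top")
im=cv2.imread("pics/a_top.png");hsv=cv2.cvtColor(im,cv2.COLOR_BGR2HSV)
for nm,lo,hi in(("green",(45,100,40),(75,255,255)),("blue",(105,100,40),(125,255,255))):
    m=cv2.inRange(hsv,lo,hi);m[:180]=0
    for c in cv2.findContours(m,0,2)[0]:
        if cv2.contourArea(c)>100:
            b=cv2.boxPoints(cv2.minAreaRect(c)); print(nm,[onz(t,*p,40)[:2] for p in b])
E
```

```text
green [array([ 350., -225.]), array([ 402., -245.]), array([ 365., -341.]), array([ 314., -320.])]
green [array([ 408., -400.]), array([ 511., -429.]), array([ 496., -487.]), array([ 393., -457.])]
blue [array([ 495., -522.]), array([ 550., -560.]), array([ 488., -649.]), array([ 434., -611.])]
```

```bash
python3 - <<'E'
from kin import *
np.set_printoptions(precision=2,suppress=True)
q=np.array([-0.58,1.09,.05,.047,1.303,1.469])
tx=Rt(q)[:,2];ty=-Rt(q)[:,0]
for p,y in (((850,-450,330),10),((720,-400,280),20),((600,-350,230),34.5),((449,-312,100),34.5),((520,-306,17),34.5),((520,-306,130),34.5),((480,-200,150),42),((560,-85,60),42),((560,-85,110),42)):
    R=Rn.from_euler("z",y,degrees=True).as_matrix()
    q,e=ik(np.array(p,float),R@tx,R@ty,q);print(p,q,round(e,4))
E
```

```text
(850, -450, 330) [-0.61  0.66  1.03  0.25  0.78  1.14] 0.0
(720, -400, 280) [-0.72  0.49  1.48  0.6   0.64  0.59] 0.0
(600, -350, 230) [-0.86  0.4   1.78  0.9   0.73 -0.04] 0.0
(449, -312, 100) [-1.08  0.46  2.21  1.36  0.65 -0.84] 0.0
(520, -306, 17) [-0.93  0.67  2.15  1.71  0.59 -1.1 ] 0.0
(520, -306, 130) [-0.93  0.44  2.08  1.28  0.61 -0.58] 0.0
(480, -200, 150) [-0.88  0.32  2.25  1.28  0.65 -0.66] 0.0
(560, -85, 60) [-0.51  0.54  2.3   2.05  0.51 -1.18] 0.0
(560, -85, 110) [-0.51  0.42  2.26  1.77  0.45 -0.86] 0.0
```

```bash
python3 -m handwheel '[{"travel":[-40,20,-14],"roll":3},{"travel":[-80,40,-28],"roll":6},{"travel":[-120,60,-42],"roll":10},{"travel":[-160,80,-56],"roll":14},{"travel":[-200,100,-70],"roll":18},{"travel":[-240,120,-84],"roll":22},{"travel":[-280,140,-98],"roll":26},{"travel":[-320,160,-112],"roll":30}]'; python3 -c "from h import *;st()"
```

```text
t: 10.45
eef_pos: [707.5, -409.6, 273.1]
tcp_rot: [3.103, 0.87, 0.013]
ft_force: [-0.0, -0.5, 1.0]
opening: 1.001
t 10.45 pos [ 707.5 -409.6  273.1] tx [ 0.645  0.009 -0.764] ty [ 0.043 -0.999  0.025] F [-0.  -0.5  1. ] op 1.001 q [-0.782  0.514  1.453  0.715  0.779  0.317]
```

```bash
python3 -m handwheel '[{"travel":[-35,13,-18],"roll":2},{"travel":[-70,26,-36],"roll":4},{"travel":[-105,39,-54],"roll":4.5},{"travel":[-140,52,-72],"roll":4.5},{"travel":[-175,65,-90],"roll":4.5},{"travel":[-205,75,-110],"roll":4.5},{"travel":[-205,75,-110],"roll":4.5},{"travel":[-205,75,-110],"roll":4.5}]'; python3 -c "from h import *;st()"
```

```text
t: 11.25
eef_pos: [504.2, -336.3, 163.5]
tcp_rot: [3.104, 0.871, 0.09]
ft_force: [0.2, 0.3, 1.1]
opening: 0.999
t 11.25 pos [ 504.2 -336.3  163.5] tx [ 0.641  0.058 -0.765] ty [ 0.118 -0.993  0.024] F [0.2 0.3 1.1] op 0.999 q [-0.999  0.396  2.03   1.119  0.687 -0.448]
```

```bash
cat > wr.py <<'E'
import sys,pickle
from h import *
from cell import optics
p=optics.camera_params("wrist");im=optics.read_camera("wrist")[:,:,::-1]
n=sys.argv[1];cv2.imwrite(f"pics/{n}.png",cv2.resize(cv2.convertScaleAbs(im,alpha=1.4,beta=10),(800,600),interpolation=cv2.INTER_CUBIC));pickle.dump(p,open(f"{n}.pkl","wb"))
E
python3 wr.py w1
```

```text
(no output)
```

View pics/w1.png

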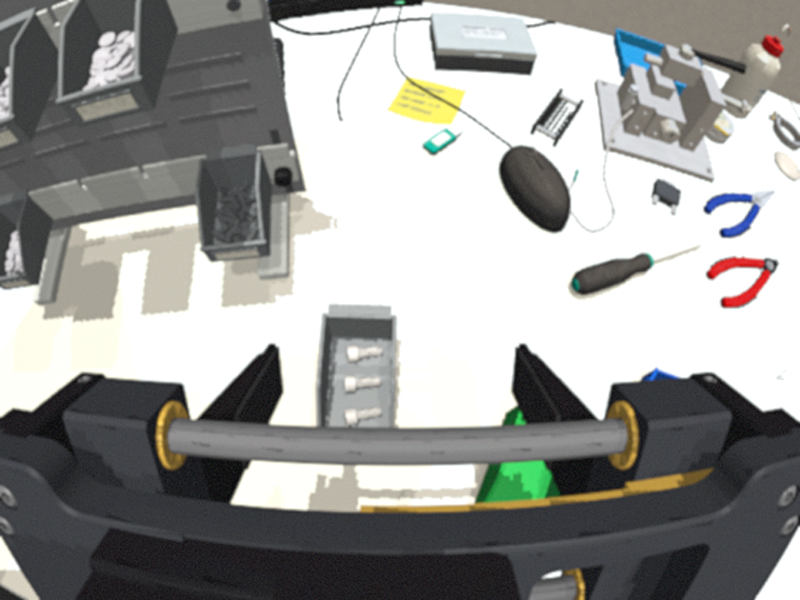

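```bash
cat >> h.py <<'E'
def fray(p,U,V):  # U,V in 800x600 display
    u=(U+.5)*.7-.5;v=(V+.5)*.7-.5
    x=(u-p["cx"])/p["fx"];y=-(v-p["cy"])/p["fy"];r=np.hypot(x,y);k=np.sin(r)/r if r>1e-9 else 1
    M=p["world_from_camera"];return M[:3,3],M[:3,:3]@np.array([x*k,y*k,-np.cos(r)])
def fonz(p,U,V,z):
    o,d=fray(p,U,V);return o+d*(z-o[2])/d[2]
def fproj(p,X):
    M=p["world_from_camera"];c=M[:3,:3].T@(np.asarray(X,float)-M[:3,3]);r=np.arctan2(np.hypot(c[0],c[1]),-c[2]);k=r/np.hypot(c[0],c[1])
    u=p["cx"]+p["fx"]*c[0]*k;v=p["cy"]-p["fy"]*c[1]*k;return (u+.5)/.7-.5,(v+.5)/.7-.5
E
python3 - <<'E'
from h import *
import pickle
np.set_printoptions(precision=1,suppress=True)
p=pickle.load(open("w1.pkl","rb"))
im=cv2.imread("pics/w1.png")
cv2.imwrite("pics/w1z.png",cv2.resize(im[290:440,290:430],None,fx=4,fy=4,interpolation=cv2.INTER_CUBIC))
cv2.imwrite("pics/w1s.png",cv2.resize(im[130:290,0:310],None,fx=2.58,fy=2.58,interpolation=cv2.INTER_CUBIC))
yaw=np.radians(5.3);o=np.array([508,-307,0]);
for X in ((56,24,50),(56,-24,50),(47.5,28,50),(47.5,-28,50),(-10,28,50),(-47.5,28,24)):
    c=o+[np.cos(yaw)*X[0]-np.sin(yaw)*X[1],np.sin(yaw)*X[0]+np.cos(yaw)*X[1],X[2]];print(X,np.array(fproj(p,c)), (np.array(fproj(p,c))-[290,290])*4)
E
```

```text
(56, 24, 50) [326.5 304.6] [145.9  58.5]
(56, -24, 50) [389.6 306.7] [398.4  67. ]
(47.5, 28, 50) [320.3 314.8] [121.2  99.3]
(47.5, -28, 50) [394.6 317.4] [418.3 109.6]
(-10, 28, 50) [313.9 389.5] [ 95.8 398.2]
(-47.5, 28, 24) [315.7 445.1] [102.8 620.5]
```

View pics/w1z.png

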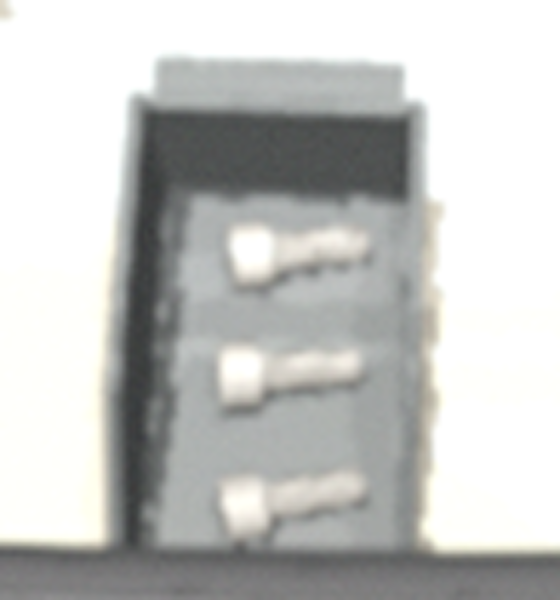

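View pics/w1s.png

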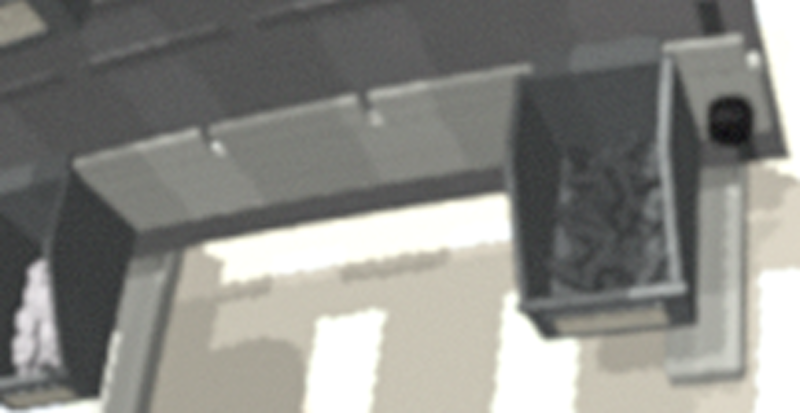

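```bash
python3 -m handwheel '[{"travel":[-27,11,-31],"roll":-0.7},{"travel":[-54,22,-62],"roll":-1.5},{"travel":[-30,24,-90],"roll":-1.5},{"travel":[-12,26,-112],"roll":-1.5},{"travel":[-12,26,-112],"roll":-1.5}]'; python3 -c "from h import *;st()"
```

```text
t: 11.8
eef_pos: [493.9, -309.0, 49.3]
tcp_rot: [3.108, 0.872, 0.069]
ft_force: [0.5, -0.4, 0.3]
opening: 0.999
t 11.8 pos [ 493.9 -309.    49.3] tx [ 0.642  0.045 -0.766] ty [ 0.095 -0.995  0.022] F [ 0.5 -0.4  0.3] op 0.999 q [-0.98   0.589  2.187  1.615  0.592 -1.015]
```

```bash
python3 -m handwheel '[{"travel":[9,0.4,-11],"roll":0},{"travel":[18,0.7,-22],"roll":0},{"travel":[26.5,1,-32],"roll":0},{"travel":[26.5,1,-32],"roll":0}]'; python3 -c "from h import *;st()"; python3 wr.py w2
```

```text
t: 12.2
eef_pos: [519.6, -308.4, 19.5]
tcp_rot: [3.105, 0.87, 0.067]
ft_force: [0.5, 0.8, 0.1]
opening: 1.001
t 12.2 pos [ 519.6 -308.4   19.5] tx [ 0.643  0.043 -0.765] ty [ 0.095 -0.995  0.024] F [0.5 0.8 0.1] op 1.001 q [-0.932  0.663  2.158  1.737  0.582 -1.105]
```

View pics/w2.png

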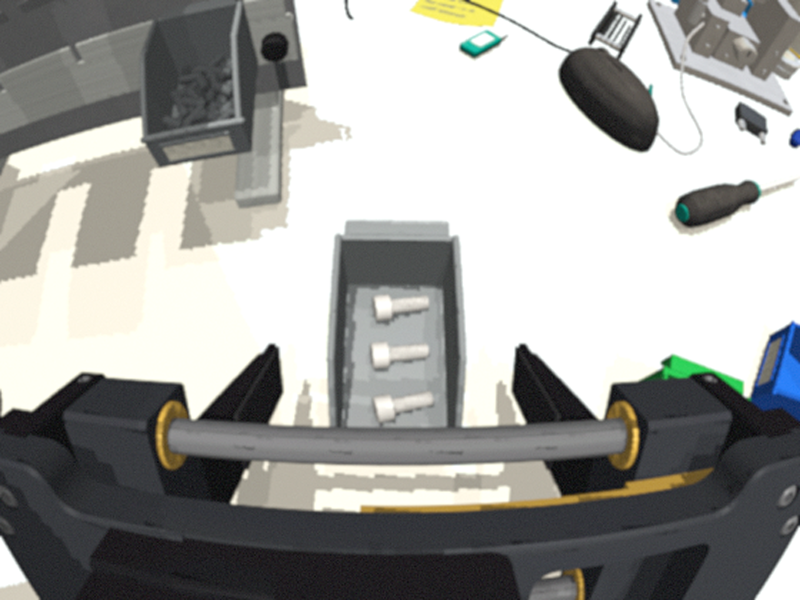

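```bash
python3 -m handwheel '[{"travel":[0,0,0],"roll":0},{"travel":[0,0,0],"roll":0},{"travel":[0,0,0],"roll":0},{"travel":[0,0,0],"roll":0}]' 1; python3 -m handwheel '[{"travel":[0,0,0],"roll":0},{"travel":[0,0,0],"roll":0}]'; python3 -c "from h import *;st()"
```

```text
t: 12.65
eef_pos: [518.4, -308.4, 19.6]
tcp_rot: [3.105, 0.871, 0.065]
ft_force: [0.9, 0.1, -0.2]
opening: 0.72
t: 12.85
eef_pos: [518.5, -308.1, 19.3]
tcp_rot: [3.106, 0.871, 0.066]
ft_force: [-1.4, 1.8, 0.9]
opening: 0.562
t 12.85 pos [ 518.5 -308.1   19.3] tx [ 0.643  0.043 -0.765] ty [ 0.093 -0.995  0.023] F [-1.4  1.8  0.9] op 0.562 q [-0.933  0.663  2.161  1.738  0.582 -1.107]
```

```bash
python3 -m handwheel '[{"travel":[0,0,0],"roll":0},{"travel":[0,0,4],"roll":0},{"travel":[0,0,10],"roll":0},{"travel":[0,0,15],"roll":0},{"travel":[0,0,15],"roll":0}]'; python3 -c "from h import *;st()"; python3 wr.py w3
```

```text
t: 13.35
eef_pos: [518.7, -308.3, 35.1]
tcp_rot: [3.104, 0.871, 0.065]
ft_force: [-0.5, -1.2, -0.4]
opening: 0.551
t 13.35 pos [ 518.7 -308.3   35.1] tx [ 0.643  0.042 -0.765] ty [ 0.093 -0.995  0.024] F [-0.5 -1.2 -0.4] op 0.551 q [-0.933  0.629  2.155  1.68   0.576 -1.038]
```

View pics/w3.png

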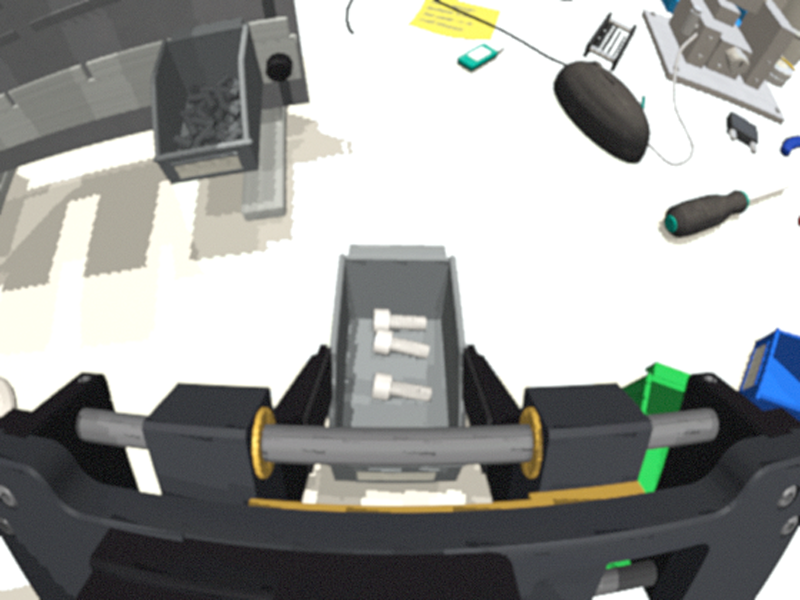

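```bash
python3 - <<'E'
from h import *
import pickle
np.set_printoptions(precision=1,suppress=True)
yaw=np.radians(5.3)
for n in("w2","w3"):
  p=pickle.load(open(n+".pkl","rb"))
  for dz in (0,15):
    o=np.array([507.5,-308.5,dz])
    print(n,dz,[np.array(fproj(p,o+[np.cos(yaw)*X[0]-np.sin(yaw)*X[1],np.sin(yaw)*X[0]+np.cos(yaw)*X[1],X[2]])) for X in ((56,24,50),(56,-24,50),(47.5,28,50),(47.5,-28,50))])
E
python3 - <<'E'
from h import *
from cell import optics
a=optics.read_camera("scene")[:,:,::-1]
cv2.imwrite("pics/c_scene.png",cv2.resize(cv2.convertScaleAbs(a[190:310,230:390],alpha=1.5,beta=10),(800,600),interpolation=cv2.INTER_CUBIC))
E
```

```text
w2 0 [array([345.1, 223.1]), array([449.2, 224.6]), array([335.2, 238.8]), array([458.9, 240.6])]
w2 15 [array([342.6, 204.3]), array([453.3, 206.1]), array([332. , 220.7]), array([463.8, 222.6])]
w3 0 [array([347.8, 238.9]), array([445.5, 240.2]), array([338.6, 253.9]), array([454.5, 255.4])]
w3 15 [array([345.5, 222.2]), array([449.2, 223.7]), array([335.8, 237.9]), array([458.8, 239.5])]
```

View pics/c_scene.png

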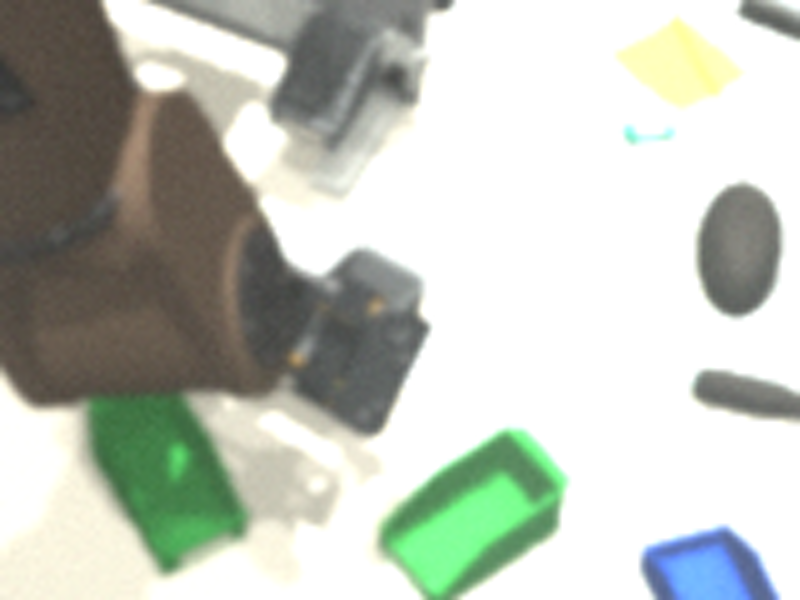

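```bash
cat > pit.py <<'E'
from h import *
import pickle
def binpt(g,xg,zg,yaw,pitch,X):
    # pitch>0: nose up (back down)
    c,s=np.cos(pitch),np.sin(pitch); x=X[0]-xg;z=X[2]-zg
    l=np.array([x*c+z*s,X[1],-x*s+z*c])
    return g+np.array([np.cos(yaw)*l[0]-np.sin(yaw)*l[1],np.sin(yaw)*l[0]+np.cos(yaw)*l[1],l[2]])
E
python3 - <<'E'
from pit import *
np.set_printoptions(precision=1,suppress=True)
p=pickle.load(open("w3.pkl","rb"))
for th in (0,5,10,15,18,20,25):
  f=lambda *X:np.array(fproj(p,binpt(np.array([506.5,-309,49.6]),-1,34.5,np.radians(5.3),np.radians(th),X)))
  print(th,f(56,24,50),f(56,-24,50),f(47.5,28,50),f(47.5,0,3),f(-47.5,0,24),"backbottom z",binpt(np.array([506.5,-309,49.6]),-1,34.5,0,np.radians(th),(47.5,0,0))[2])
E
```

```text
0 [346.4 222.2] [450.1 223.7] [336.6 237.8] [396.1 283.1] [396.7 459.5] backbottom z 15.100000000000001
5 [347.3 226. ] [448.6 227.4] [337.6 240.5] [395.9 291.2] [397.  460.6] backbottom z 11.004229392573357
10 [348.1 230.4] [447.3 231.8] [338.5 243.8] [395.7 299.4] [397.2 460.8] backbottom z 7.202195904232703
15 [348.8 235.5] [446.1 236.8] [339.4 247.7] [395.6 307.9] [397.4 460.2] backbottom z 3.722835305554888
18 [349.2 238.9] [445.3 240.2] [339.9 250.3] [395.5 313.1] [397.6 459.5] backbottom z 1.8012259606322587
20 [349.5 241.2] [444.9 242.5] [340.2 252.2] [395.4 316.5] [397.7 458.7] backbottom z 0.5926276315912276
25 [350.1 247.4] [443.8 248.6] [340.9 257.2] [395.3 325.3] [398.  456.3] backbottom z -2.1646043471883445
```

```bash
python3 -m handwheel '[{"travel":[0,0,-5],"roll":0},{"travel":[0,0,-10],"roll":0},{"travel":[0,0,-14],"roll":0},{"travel":[0,0,-15],"roll":0}]';  python3 -m handwheel '[{"travel":[0,0,0],"roll":0},{"travel":[0,0,0],"roll":0},{"travel":[0,0,0],"roll":0}]' -0.4; python3 -c "from h import *;st()"; python3 wr.py w4
```

```text
t: 13.85
eef_pos: [518.6, -307.8, 18.8]
tcp_rot: [3.107, 0.87, 0.067]
ft_force: [-6.7, 1.7, 11.0]
opening: 0.558
t: 14.15
eef_pos: [518.6, -308.1, 19.0]
tcp_rot: [3.106, 0.871, 0.066]
ft_force: [0.2, -0.0, 0.2]
opening: 0.689
t 14.15 pos [ 518.6 -308.1   19. ] tx [ 0.642  0.043 -0.765] ty [ 0.093 -0.995  0.023] F [ 0.2 -0.   0.2] op 0.689 q [-0.933  0.663  2.16   1.739  0.581 -1.107]
```

View pics/w4.png

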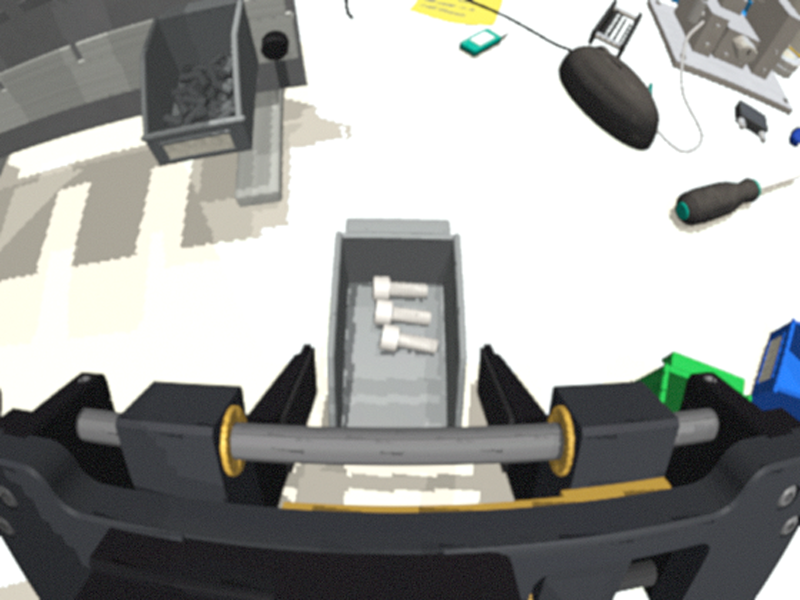

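```bash
python3 -m handwheel '[{"travel":[7,0.8,3],"roll":0},{"travel":[14,1.5,5],"roll":0},{"travel":[14,1.5,5],"roll":0}]'; python3 -m handwheel '[{"travel":[0,0,0],"roll":0},{"travel":[0,0,0],"roll":0},{"travel":[0,0,0],"roll":0},{"travel":[0,0,0],"roll":0}]' 1;python3 -m handwheel '[{"travel":[0,0,3],"roll":0},{"travel":[0,0,8],"roll":0},{"travel":[0,0,12],"roll":0},{"travel":[0,0,12],"roll":0}]'; python3 -c "from h import *;st()"; python3 wr.py w5
```

```text
t: 14.5
eef_pos: [533.7, -306.6, 24.8]
tcp_rot: [3.104, 0.87, 0.066]
ft_force: [0.1, 0.6, 0.3]
opening: 0.704
t: 14.9
eef_pos: [532.5, -306.4, 24.2]
tcp_rot: [3.106, 0.871, 0.067]
ft_force: [-0.5, 2.5, 0.6]
opening: 0.567
t: 15.3
eef_pos: [532.6, -306.9, 36.9]
tcp_rot: [3.104, 0.871, 0.065]
ft_force: [0.6, 0.6, -1.7]
opening: 0.567
t 15.3 pos [ 532.6 -306.9   36.9] tx [ 0.643  0.042 -0.765] ty [ 0.093 -0.995  0.024] F [ 0.6  0.6 -1.7] op 0.567 q [-0.906  0.63   2.132  1.674  0.564 -1.   ]
```

View pics/w5.png

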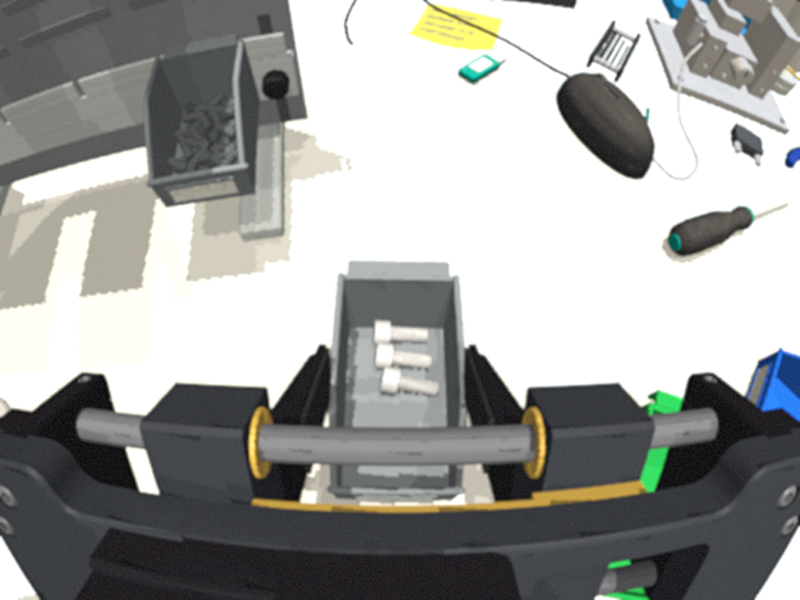

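```bash
cat > pch.py <<'E'
import sys
from pit import *
np.set_printoptions(precision=1,suppress=True)
n=sys.argv[1];tcp=np.array(eval(sys.argv[2]));xg,zg,yaw=[float(a) for a in sys.argv[3:6]];
p=pickle.load(open(n+".pkl","rb"))
R=Rn.from_euler("z",yaw-3.75,degrees=True).as_matrix();tx=R@np.array([.643,.042,-.765])
g=tcp-19*tx
for th in (-10,-5,0,5,10,15,20):
  f=lambda *X:np.array(fproj(p,binpt(g,xg,zg,np.radians(yaw),np.radians(th),X)))
  print(th,"lip",f(56,24,50),f(56,-24,50),"wall",f(47.5,28,50),"bb",f(45.5,0,3),"front",f(-47.5,0,24))
E
python3 pch.py w5 "[532.6,-306.9,36.9]" 12.6 38.7 5.3
```

```text
-10 lip [344.9 249.3] [453.9 250.7] wall [335.  267.7] bb [397.  298.4] front [397. 483.]
-5 lip [345.7 250.5] [452.7 251.9] wall [335.8 268. ] bb [396.8 305.5] front [397.3 487. ]
0 lip [346.4 252.3] [451.5 253.7] wall [336.6 268.8] bb [396.7 312.8] front [397.5 490.2]
5 lip [347.1 254.8] [450.4 256.1] wall [337.3 270.3] bb [396.6 320.3] front [397.8 492.6]
10 lip [347.7 257.9] [449.3 259.2] wall [338.  272.3] bb [396.4 327.8] front [398.2 494.1]
15 lip [348.3 261.6] [448.3 262.8] wall [338.7 274.8] bb [396.3 335.5] front [398.5 494.4]
20 lip [348.9 265.7] [447.3 266.9] wall [339.3 277.7] bb [396.3 343.2] front [398.9 493.7]
```

```bash
python3 pch.py w5 "[532.6,-306.9,36.9]" 12.6 51.4 5.3 | sed -n 2,5p; python3 - <<'E'
from h import *
im=cv2.imread("pics/w5.png"); cv2.imwrite("pics/w5z.png",cv2.resize(im[250:510,300:500],None,fx=3,fy=3,interpolation=cv2.INTER_CUBIC)[:780])
E
```

```text
-5 lip [347.8 261.6] [449.1 262.9] wall [338.5 278.3] bb [396.3 312.4] front [396.6 484.9]
0 lip [348.4 265.3] [448.1 266.5] wall [339.1 281.2] bb [396.2 321.2] front [396.9 490.2]
5 lip [348.9 269.4] [447.2 270.6] wall [339.6 284.4] bb [396.  330.1] front [397.1 494.9]
10 lip [349.3 274. ] [446.4 275.1] wall [340.1 288. ] bb [395.9 339. ] front [397.4 498.7]
```

View pics/w5z.png

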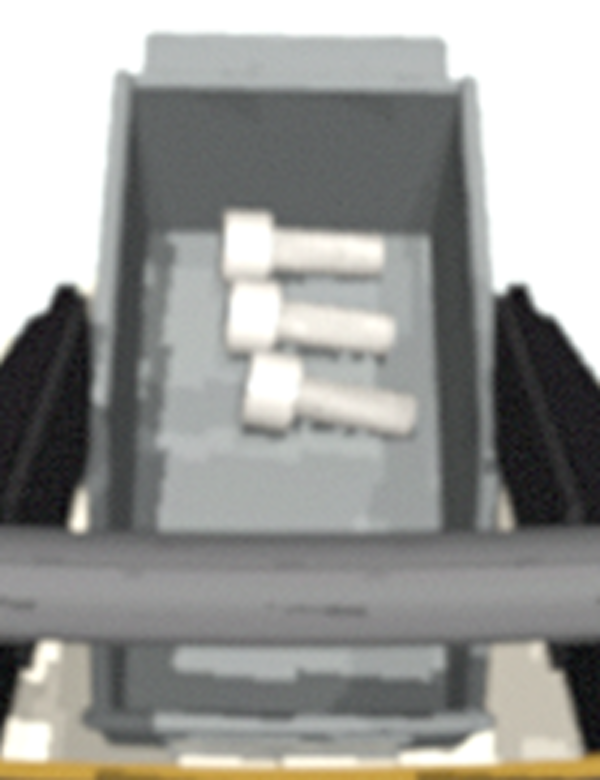

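```bash
python3 -m handwheel '[{"travel":[0,0,8],"roll":0},{"travel":[0,0,18],"roll":0},{"travel":[0,0,25],"roll":0},{"travel":[0,0,25],"roll":0}]'; python3 -c "from h import *;st()"; python3 wr.py w6;  python3 - <<'E'
from h import *
im=cv2.imread("pics/w6.png"); cv2.imwrite("pics/w6z.png",cv2.resize(im[230:510,300:500],None,fx=2.8,fy=2.8,interpolation=cv2.INTER_CUBIC))
from cell import optics
a=optics.read_camera("scene")[:,:,::-1]
cv2.imwrite("pics/d_scene.png",cv2.resize(cv2.convertScaleAbs(a[190:310,230:390],alpha=1.5,beta=10),(800,600),interpolation=cv2.INTER_CUBIC))
E
```

```text
t: 15.75
eef_pos: [532.7, -306.8, 62.0]
tcp_rot: [3.104, 0.87, 0.065]
ft_force: [-0.0, -0.5, -1.2]
opening: 0.563
t 15.75 pos [ 532.7 -306.8   62. ] tx [ 0.643  0.042 -0.765] ty [ 0.093 -0.995  0.024] F [-0.  -0.5 -1.2] op 0.563 q [-0.906  0.579  2.121  1.574  0.561 -0.883]
```

View pics/w6z.png

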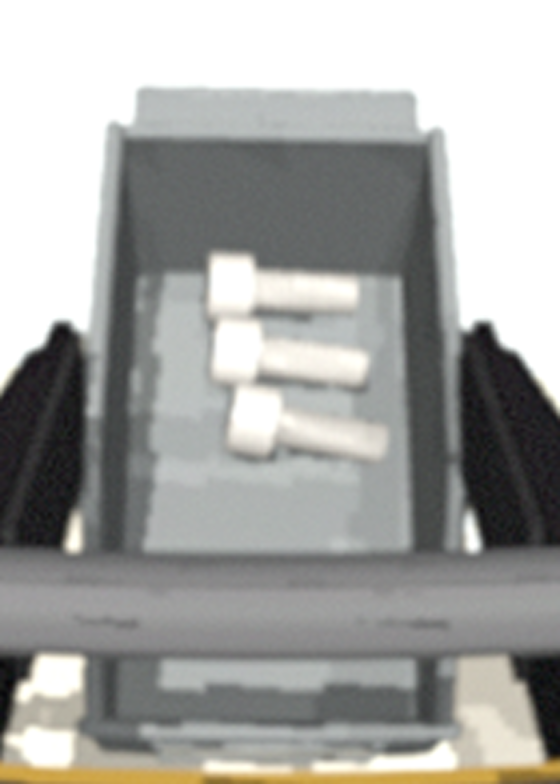

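View pics/d_scene.png

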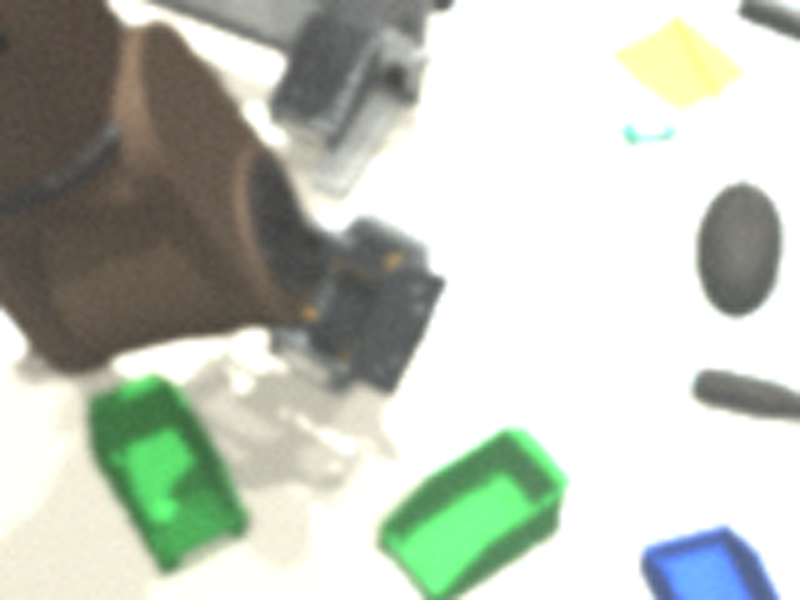

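```bash
cat > fitb.py <<'E'
from pit import *
from scipy.optimize import least_squares
np.set_printoptions(precision=2,suppress=True)
def fit(n,tcp,tx,obs):
    p=pickle.load(open(n+".pkl","rb")); g=np.array(tcp)-19*np.array(tx)
    def f(k):
        xg,zg,th,dy,yaw=k
        return np.concatenate([np.array(fproj(p,binpt(g,xg,zg,np.radians(yaw),np.radians(th),(X[0],X[1]+dy,X[2]))))-np.array(uv) if uv[0] is not None else [fproj(p,binpt(g,xg,zg,np.radians(yaw),np.radians(th),(X[0],X[1]+dy,X[2])))[1]-uv[1]] for X,uv in obs])
    r=least_squares(f,[12,38,5,0,5],loss="soft_l1"); return r.x,f(r.x),(lambda X:binpt(g,r.x[0],r.x[1],np.radians(r.x[4]),np.radians(r.x[2]),(X[0],X[1]+r.x[3],X[2])))
if __name__=="__main__":
    obs=[((56,24,50),(349.3,262.1)),((56,-24,50),(447.5,263.2)),((47.5,28,50),(339.3,274.6)),((47.5,-28,50),(457.1,277.1)),((45.5,0,2.5),(None,327.1)),((-47.5,28,24),(331.4,487.9)),((-47.5,0,24),(None,491.5))]
    x,r,b=fit("w6",[532.7,-306.8,62.0],[.643,.042,-.765],obs);print(x,r,b((54.5,0,38)),b((0,0,0)))
    # control: on table w4
    obs=[((56,24,50),(346,222)),((56,-24,50),(449,222)),((47.5,28,50),(335,235)),((47.5,-28,50),(460,236)),((45.5,0,2.5),(None,284))]
    x,r,b=fit("w4",[518.6,-308.1,19.0],[.643,.042,-.765],obs);print(x,r,b((0,0,0)))
E
python3 fitb.py
```

```text
[10.24 45.78  7.95  0.06  4.67] [-0.42 -1.27  0.38 -0.18  0.01  0.55  0.02  0.6   0.27 -0.02  0.51 -1.1 ] [ 563.09 -304.06   62.71] [ 504.06 -308.88   32.61]
[-1.88 34.19 -0.58 -0.05  5.76] [-0.5  -1.76  0.43 -1.05  0.84  1.08 -0.75  0.83  0.23] [ 508.6  -308.73   -0.63]
```

```bash
python3 -m handwheel '[{"travel":[0,0,-12],"roll":0},{"travel":[0,0,-23],"roll":0},{"travel":[0,0,-29],"roll":0},{"travel":[0,0,-31],"roll":0}]';  python3 -m handwheel '[{"travel":[0,0,0],"roll":0},{"travel":[0,0,0],"roll":0},{"travel":[0,0,0],"roll":0}]' -0.4;  python3 -m handwheel '[{"travel":[2,0,-4],"roll":0},{"travel":[4,0,-8],"roll":0},{"travel":[4,0,-8],"roll":0}]' -; python3 -c "from h import *;st()"; python3 wr.py w7
```

```text
t: 16.25
eef_pos: [532.3, -306.4, 29.3]
tcp_rot: [3.108, 0.872, 0.067]
ft_force: [-0.6, -0.1, -1.0]
opening: 0.564
t: 16.55
eef_pos: [532.8, -306.8, 30.8]
tcp_rot: [3.105, 0.87, 0.065]
ft_force: [-0.7, 0.0, 0.5]
opening: 0.69
t: 16.85
eef_pos: [536.7, -306.5, 21.7]
tcp_rot: [3.106, 0.871, 0.067]
ft_force: [0.1, -0.4, -0.4]
opening: 0.701
t 16.85 pos [ 536.7 -306.5   21.7] tx [ 0.642  0.043 -0.765] ty [ 0.093 -0.995  0.023] F [ 0.1 -0.4 -0.4] op 0.701 q [-0.899  0.663  2.13   1.727  0.566 -1.056]
```

View pics/w7.png

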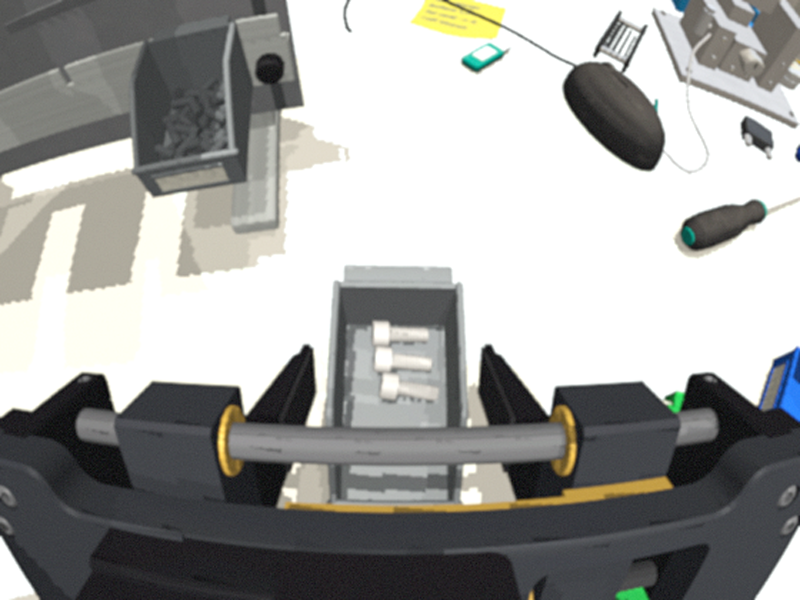

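```bash
python3 - <<'E'
from fitb import *
obs=[((56,24,50),(345.3,267)),((56,-24,50),(450,268.5)),((47.5,28,50),(333,284)),((47.5,-28,50),(463,286)),((45.5,0,2.5),(None,324)),((-47.5,28,24),(326,498))]
x,r,b=fit("w7",[536.7,-306.5,21.7],[.642,.043,-.765],obs);print(x,r,b((0,0,0)))
E
```

```text
[18.64 42.03 -1.27  1.51  3.52] [-0.56 -1.59  0.06  1.02  1.41 -1.92 -3.87  0.93 -0.24  0.65  0.72] [ 506.74 -306.9    -6.19]
```

```bash
for x in 12 16 20; do echo xg $x; python3 pch.py w7 "[536.7,-306.5,21.7]" $x 36.2 5 | sed -n 3p; done
```

```text
xg 12
0 lip [346.4 248.2] [452.4 250. ] wall [336.4 264.8] bb [397. 310.] front [396.7 488.9]
xg 16
0 lip [345.9 256. ] [452.9 257.8] wall [335.8 272.8] bb [397. 317.] front [396.7 497.8]
xg 20
0 lip [345.4 263.9] [453.3 265.6] wall [335.2 281. ] bb [396.9 324. ] front [396.6 506.7]
```

```bash
python3 -m handwheel '[{"travel":[-6,-0.5,1],"roll":0},{"travel":[-6,-0.5,1],"roll":0}]'; python3 -m handwheel '[{"travel":[0,0,0],"roll":0},{"travel":[0,0,0],"roll":0},{"travel":[0,0,0],"roll":0},{"travel":[0,0,0],"roll":0},{"travel":[0,0,0],"roll":0},{"travel":[0,0,0],"roll":0},{"travel":[0,0,0],"roll":0}]' 1;python3 -m handwheel '[{"travel":[0,0,4],"roll":0},{"travel":[0,0,10],"roll":0},{"travel":[0,0,18],"roll":0},{"travel":[0,0,25],"roll":0},{"travel":[0,0,25],"roll":0}]'; python3 -c "from h import *;st()"; python3 wr.py w8;  python3 - <<'E'
from h import *
im=cv2.imread("pics/w8.png"); cv2.imwrite("pics/w8z.png",cv2.resize(im[230:510,300:500],None,fx=2.8,fy=2.8,interpolation=cv2.INTER_CUBIC))
E
```

```text
t: 17.1
eef_pos: [529.9, -307.1, 23.3]
tcp_rot: [3.106, 0.871, 0.066]
ft_force: [0.1, 0.1, -0.1]
opening: 0.7
t: 17.8
eef_pos: [530.5, -307.1, 23.3]
tcp_rot: [3.106, 0.871, 0.066]
ft_force: [-2.4, 1.4, 3.8]
opening: 0.572
t: 18.3
eef_pos: [530.8, -307.4, 49.3]
tcp_rot: [3.104, 0.87, 0.065]
ft_force: [-0.3, -0.2, -1.8]
opening: 0.573
t 18.3 pos [ 530.8 -307.4   49.3] tx [ 0.643  0.042 -0.765] ty [ 0.093 -0.995  0.024] F [-0.3 -0.2 -1.8] op 0.573 q [-0.91   0.604  2.13   1.625  0.564 -0.947]
```

View pics/w8z.png

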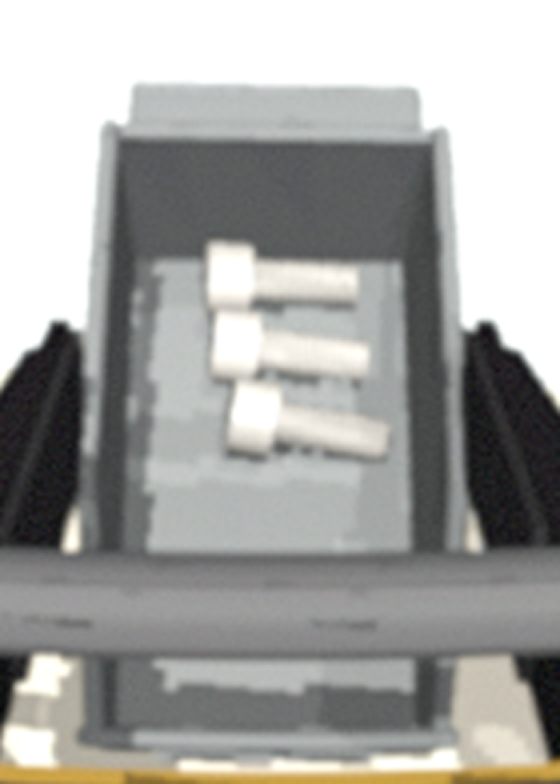

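```bash
python3 - <<'E'
from fitb import *
obs=[((56,24,50),(347.5,260.4)),((56,-24,50),(448.9,261.4)),((47.5,28,50),(337.5,274.3)),((47.5,-28,50),(459.6,276.8)),((45.5,0,2.5),(None,322.1)),((-47.5,28,24),(330,492.5)),((-47.5,0,24),(None,493.5))]
x,r,b=fit("w8",[530.8,-307.4,49.3],[.643,.042,-.765],obs);print(x,r,b((0,0,0)),b((54.5,0,38)))
E
```

```text
[13.35 42.44  3.56  0.4   4.51] [-0.32 -1.51  0.7   0.02 -0.2   0.11 -0.64  0.55  0.35  0.53 -0.68  0.51] [ 502.64 -309.06   22.31] [ 559.22 -304.59   56.85]
```

```bash
python3 -m handwheel '[{"travel":[-8,15,15],"roll":1},{"travel":[-18,40,32],"roll":2},{"travel":[-26,70,50],"roll":3},{"travel":[-32,100,64],"roll":4},{"travel":[-36,130,71],"roll":5},{"travel":[-36,160,71],"roll":6},{"travel":[-36,185,71],"roll":7},{"travel":[-36,199,71],"roll":7.5}]';python3 -m handwheel '[{"travel":[0,0,0],"roll":0},{"travel":[0,0,0],"roll":0}]'; python3 -c "from h import *;st()"; python3 wr.py w9; python3 - <<'E'
from h import *
im=cv2.imread("pics/w9.png"); cv2.imwrite("pics/w9z.png",cv2.resize(im[0:330,150:650],None,fx=1.6,fy=1.6,interpolation=cv2.INTER_CUBIC))
E
```

```text
t: 19.15
eef_pos: [494.0, -106.4, 119.1]
tcp_rot: [3.106, 0.872, 0.199]
ft_force: [0.1, 1.0, -2.4]
opening: 0.575
t: 19.35
eef_pos: [494.7, -108.3, 119.2]
tcp_rot: [3.105, 0.871, 0.197]
ft_force: [-1.0, 0.1, -2.3]
opening: 0.57
t 19.35 pos [ 494.7 -108.3  119.2] tx [ 0.631  0.126 -0.765] ty [ 0.223 -0.975  0.023] F [-1.   0.1 -2.3] op 0.57 q [-0.655  0.348  2.376  1.728  0.513 -0.934]
```

View pics/w9.png

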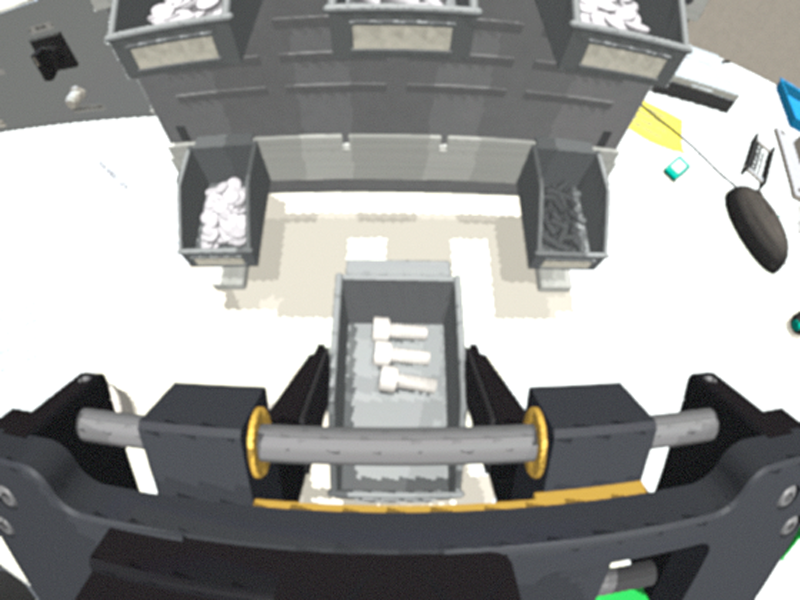

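View pics/w9z.png

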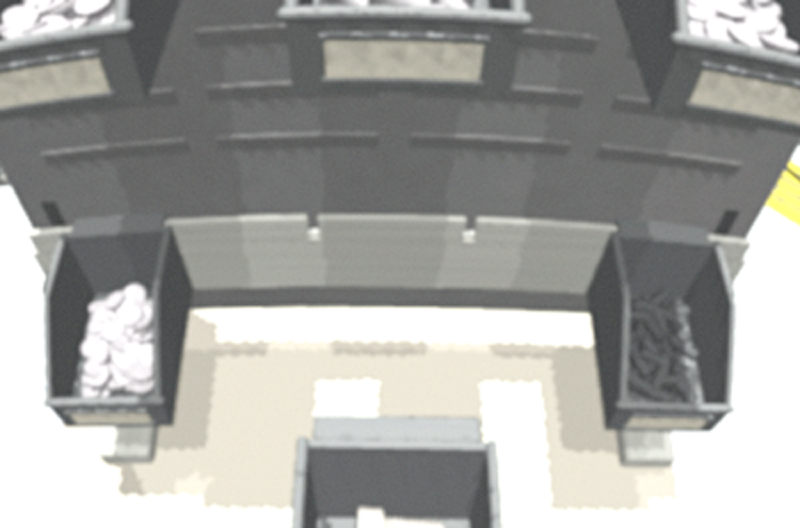

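```bash
cat >> h.py <<'E'
def ftri(p1,a,p2,b):
    o1,d1=fray(p1,*a);o2,d2=fray(p2,*b)
    s=np.linalg.lstsq(np.stack([d1,-d2],1),o2-o1,rcond=None)[0]
    return (o1+s[0]*d1+o2+s[1]*d2)/2,np.linalg.norm(o1+s[0]*d1-o2-s[1]*d2)
E
python3 - <<'E'
from h import *
import pickle
np.set_printoptions(precision=1,suppress=True)
p1=pickle.load(open("w1.pkl","rb"));p9=pickle.load(open("w9.pkl","rb"))
A=lambda u,v:(u/2.58,130+v/2.58); B=lambda u,v:(150+u/1.6,v/1.6)
print("baseline",p9["world_from_camera"][:3,3]-p1["world_from_camera"][:3,3],p9["world_from_camera"][:3,3])
P=[]
for a,b in (((75,160),(168,221)),((205,129),(312,216)),((364,93),(470,217)),((530,68),(615,226))):
    X,g=ftri(p1,A(*a),p9,B(*b));P.append(X);print(X,round(g,2))
P=np.array(P)
print(np.linalg.norm(P[0]-P[3]),np.linalg.norm(P[1]-P[2]),"yaw",[np.degrees(np.arctan2(-(P[i]-P[j])[0],(P[i]-P[j])[1])) for i,j in((0,3),(1,2))],P.mean(0))
E
```

```text
baseline [ -8.7 220.2 -44.3] [ 423.1 -119.3  329.5]
[611.1  15.5 107.1] 0.43
[626.2 -43.2 105.1] 0.07
[ 641.6 -106.3  105.1] 0.17
[ 651.4 -166.6  108.2] 1.09
186.51512497362037 65.01014596639331 yaw [np.float64(12.488165773902738), np.float64(13.718728491045567)] [632.6 -75.1 106.4]
```

```bash
python3 -m handwheel '[{"travel":[14,3,-1],"roll":0},{"travel":[34,8,-3],"roll":0},{"travel":[54,12,-6],"roll":0},{"travel":[72,16,-8],"roll":0},{"travel":[83,19,-8],"roll":0},{"travel":[83,19,-8],"roll":0},{"travel":[83,19,-8],"roll":0}]'; python3 -c "from h import *;st()"; python3 wr.py w10; python3 - <<'E'
from h import *
im=cv2.imread("pics/w10.png"); cv2.imwrite("pics/w10z.png",cv2.resize(im[180:380,260:540],None,fx=2.8,fy=2.8,interpolation=cv2.INTER_CUBIC))
E
```

```text
t: 20.1
eef_pos: [576.9, -89.3, 111.0]
tcp_rot: [3.106, 0.872, 0.197]
ft_force: [-0.0, 0.1, -2.7]
opening: 0.57
t 20.1 pos [576.9 -89.3 111. ] tx [ 0.631  0.126 -0.765] ty [ 0.222 -0.975  0.023] F [-0.   0.1 -2.7] op 0.57 q [-0.488  0.428  2.227  1.77   0.428 -0.813]
```

View pics/w10.png

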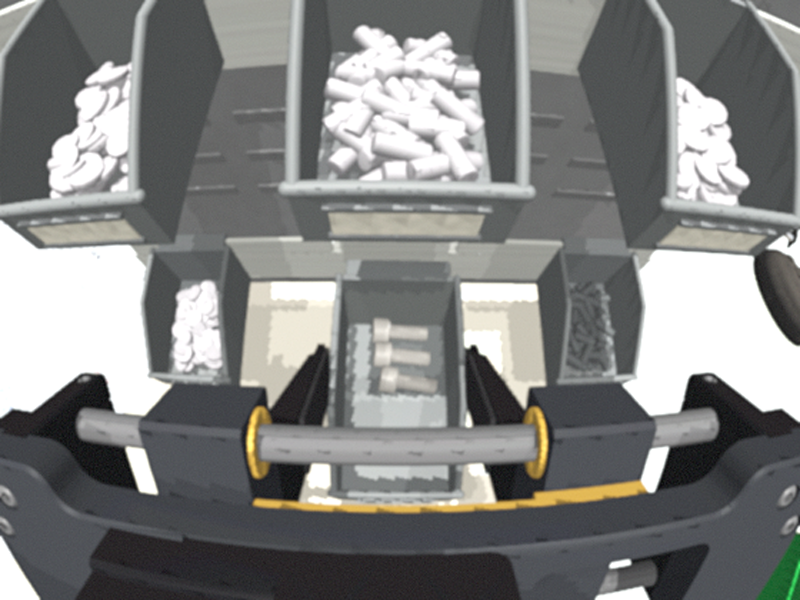

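View pics/w10z.png

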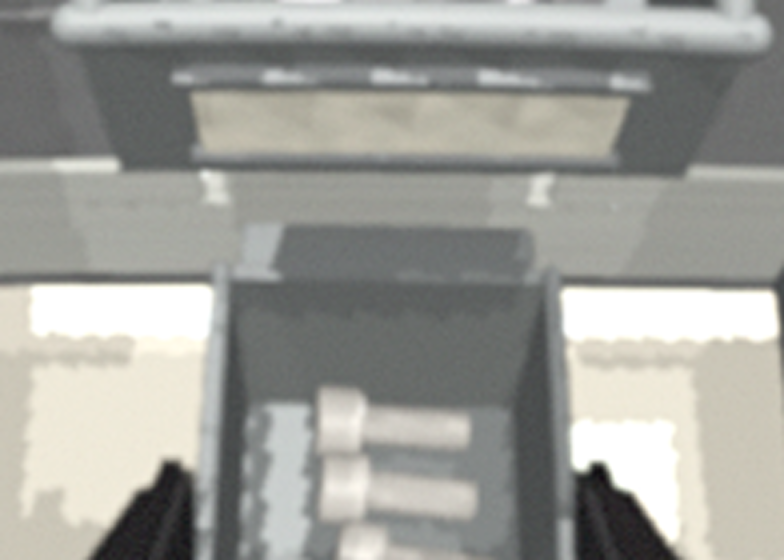

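```bash
python3 - <<'E'
from h import *
import pickle
np.set_printoptions(precision=1,suppress=True)
p1=pickle.load(open("w1.pkl","rb"));p9=pickle.load(open("w9.pkl","rb"));p10=pickle.load(open("w10.pkl","rb"))
A=lambda u,v:(u/2.58,130+v/2.58); B=lambda u,v:(150+u/1.6,v/1.6); C=lambda u,v:(260+u/2.8,180+v/2.8)
for nm,b,c in (("n1top",(312,216),(213,165)),("n2top",(470,217),(540,170)),("n1dot",(314,234),(215,188)),("n2dot",(470,236),(540,188))):
    print(nm,*ftri(p9,B(*b),p10,C(*c)))
print("ends",*ftri(p9,(255,138.1),p10,(228,238)),*ftri(p9,(534.4,141.3),p10,(563,240)))
for z in (101,104,107):
    L=fonz(p10,*C(60,163),z);R=fonz(p10,*C(740,173),z);print(z,"edge w10",L,R,np.degrees(np.arctan2(-(L-R)[0],(L-R)[1])), "w9",fonz(p9,*B(240,216),z),fonz(p9,*B(550,220),z), "w1",fonz(p1,*A(285,112),z))
from fitb import fit
obs=[((56,24,50),(347.5,261.4)),((56,-24,50),(450.4,262)),((47.5,28,50),(338,275)),((47.5,-28,50),(459.6,276.8)),((45.5,0,2.5),(None,323.5)),((-47.5,0,24),(None,494))]
x,r,bb=fit("w10",[576.9,-89.3,111.0],[.631,.126,-.765],obs);print(x,r,"lip",bb((54.5,0,38)),"crown back mid",bb((56,0,50)),"org",bb((0,0,0)))
E
```

```text
n1top [623.9 -44.4 107.7] 0.723400829044616
n2top [ 636.  -106.3  110.6] 0.757183881767316
n1dot [626.9 -43.   93.2] 0.10219926894037928
n2dot [ 643.7 -107.3   91. ] 0.26643786101528644
ends [613.4  17.3 104. ] 0.1558205486793391 [ 656.6 -168.   104.3] 1.2387393350391085
101 edge w10 [621.4 -12.5 101. ] [ 651.6 -146.4  101. ] 12.727515425502169 w9 [624.  -11.6 101. ] [ 653.8 -139.6  101. ] w1 [636.6 -72.5 101. ]
104 edge w10 [619.8 -13.7 104. ] [ 649.7 -145.8  104. ] 12.727515425502165 w9 [621.4 -13.  104. ] [ 650.8 -139.3  104. ] w1 [634.3 -75.5 104. ]
107 edge w10 [618.2 -14.9 107. ] [ 647.7 -145.2  107. ] 12.727515425502165 w9 [618.7 -14.4 107. ] [ 647.8 -139.1  107. ] w1 [632.1 -78.4 107. ]
[13.13 42.87  4.15 -0.42 12.75] [ 0.36 -1.17 -0.51 -0.48  0.25  0.75 -0.13  0.4   0.02  0.2 ] lip [604.9  -83.07 117.69] crown back mid [607.21 -82.55 129.55] org [549.2  -95.67  83.73]
```

```bash
python3 -m handwheel '[{"travel":[5,2,-2],"roll":0},{"travel":[13,4,-4],"roll":0},{"travel":[21,6,-5],"roll":0},{"travel":[27,7.5,-5],"roll":0},{"travel":[27,7.5,-5],"roll":0}]'; python3 -c "from h import *;st()"; python3 -m handwheel '[{"travel":[1.5,0.3,0],"roll":0},{"travel":[3,0.7,0],"roll":0}]'; python3 -m handwheel '[{"travel":[1.5,0.3,0],"roll":0}]';python3 -m handwheel '[{"travel":[1.5,0.3,0],"roll":0}]'
```

```text
t: 20.65
eef_pos: [605.4, -81.3, 106.2]
tcp_rot: [3.105, 0.871, 0.198]
ft_force: [-0.7, 0.2, -2.4]
opening: 0.57
t 20.65 pos [605.4 -81.3 106.2] tx [ 0.632  0.126 -0.765] ty [ 0.223 -0.974  0.023] F [-0.7  0.2 -2.4] op 0.57 q [-0.44   0.46   2.174  1.779  0.403 -0.777]
t: 20.85
eef_pos: [607.5, -80.9, 106.2]
tcp_rot: [3.106, 0.871, 0.197]
ft_force: [-1.2, -0.2, -1.3]
opening: 0.571
t: 20.95
eef_pos: [609.0, -80.6, 106.3]
tcp_rot: [3.106, 0.871, 0.197]
ft_force: [-0.1, 0.1, -1.8]
opening: 0.571
t: 21.05
eef_pos: [610.5, -80.4, 106.2]
tcp_rot: [3.106, 0.871, 0.197]
ft_force: [0.0, -0.3, -2.3]
opening: 0.572
```

```bash
for i in 1; do python3 -m handwheel '[{"travel":[1,0.2,0],"roll":0}]';python3 -m handwheel '[{"travel":[1,0.2,0],"roll":0}]';python3 -m handwheel '[{"travel":[1,0.2,0],"roll":0}]'; done
```

```text
t: 21.15
eef_pos: [611.6, -80.2, 106.3]
tcp_rot: [3.106, 0.871, 0.197]
ft_force: [-2.7, -0.8, 0.0]
opening: 0.573
t: 21.25
eef_pos: [611.8, -80.2, 105.9]
tcp_rot: [3.105, 0.873, 0.196]
ft_force: [-14.2, -4.1, 4.9]
opening: 0.575
t: 21.35
eef_pos: [611.9, -80.2, 105.6]
tcp_rot: [3.104, 0.874, 0.195]
ft_force: [-22.1, -6.7, 9.8]
opening: 0.571
```

```bash
python3 -m handwheel '[{"travel":[-2,-0.4,0],"roll":0},{"travel":[-3,-0.7,0],"roll":0},{"travel":[-3,-0.7,0],"roll":0}]'; python3 -c "from h import *;st()"; python3 wr.py w11; python3 - <<'E'
from h import *
im=cv2.imread("pics/w11.png"); cv2.imwrite("pics/w11z.png",cv2.resize(im[180:380,260:540],None,fx=2.8,fy=2.8,interpolation=cv2.INTER_CUBIC))
E
```

```text
t: 21.65
eef_pos: [610.6, -80.5, 106.3]
tcp_rot: [3.106, 0.871, 0.197]
ft_force: [-0.0, 0.3, -2.1]
opening: 0.572
t 21.65 pos [610.6 -80.5 106.3] tx [ 0.632  0.126 -0.765] ty [ 0.222 -0.975  0.023] F [-0.   0.3 -2.1] op 0.572 q [-0.433  0.464  2.163  1.771  0.397 -0.761]
```

View pics/w11z.png

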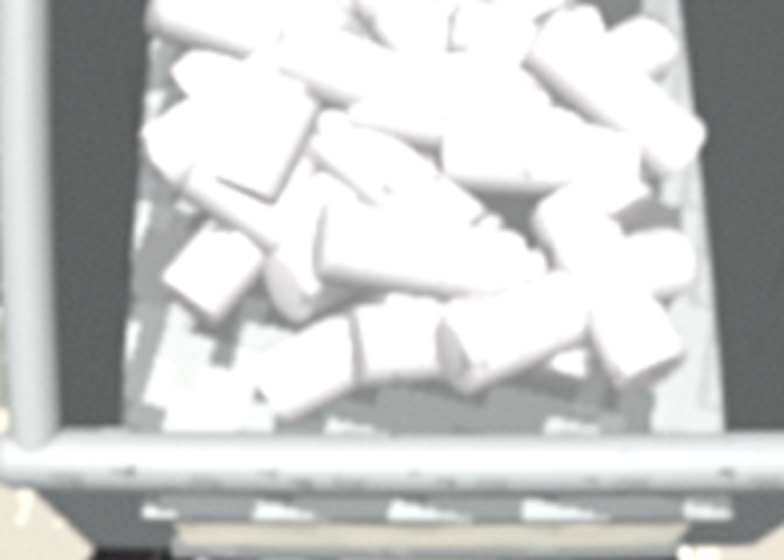

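View pics/w11.png

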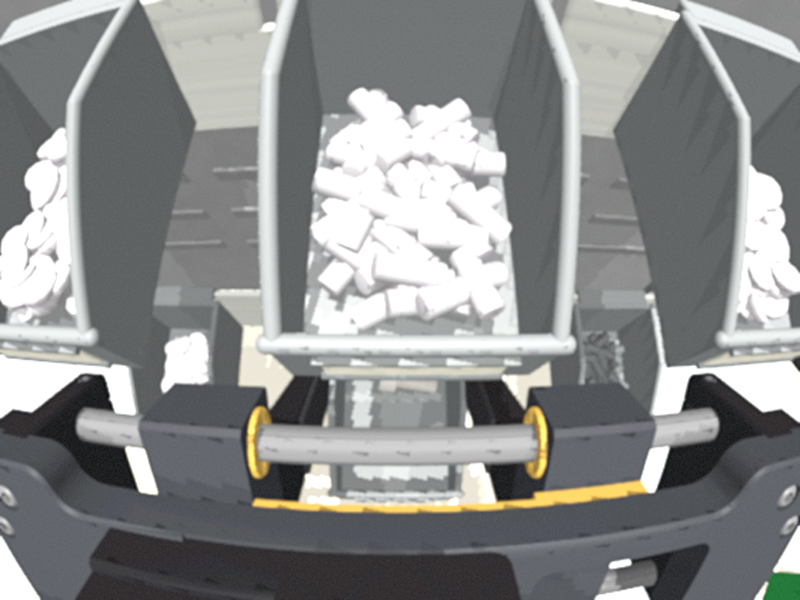

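```bash
python3 -m handwheel '[{"travel":[0,0,-2],"roll":0},{"travel":[0,0,-4],"roll":0},{"travel":[0,0,-6],"roll":0}]'; python3 -m handwheel '[{"travel":[0,0,-1.5],"roll":0}]';python3 -m handwheel '[{"travel":[0,0,-1.5],"roll":0}]'
```

```text
t: 22.0
eef_pos: [610.5, -80.4, 100.0]
tcp_rot: [3.106, 0.871, 0.197]
ft_force: [0.9, -0.2, -1.9]
opening: 0.573
t: 22.1
eef_pos: [610.5, -80.4, 98.4]
tcp_rot: [3.106, 0.871, 0.197]
ft_force: [-0.1, -0.3, -2.1]
opening: 0.574
t: 22.2
eef_pos: [610.5, -80.4, 97.0]
tcp_rot: [3.106, 0.871, 0.197]
ft_force: [-0.2, 0.5, -2.1]
opening: 0.57
```

```bash
python3 -m handwheel '[{"travel":[0,0,-1.5],"roll":0}]';python3 -m handwheel '[{"travel":[0,0,-1.5],"roll":0}]'; python3 -m handwheel '[{"travel":[0,0,-1.5],"roll":0}]'
```

```text
t: 22.3
eef_pos: [610.5, -80.4, 95.6]
tcp_rot: [3.106, 0.871, 0.197]
ft_force: [-0.3, -0.2, -1.1]
opening: 0.574
t: 22.4
eef_pos: [610.6, -80.4, 94.1]
tcp_rot: [3.106, 0.871, 0.197]
ft_force: [1.2, -0.2, -1.7]
opening: 0.574
t: 22.5
eef_pos: [610.4, -80.5, 92.5]
tcp_rot: [3.106, 0.871, 0.197]
ft_force: [-2.8, -1.2, -0.7]
opening: 0.572
```

```bash
python3 -m handwheel '[{"travel":[0,0,-1],"roll":0}]';python3 -m handwheel '[{"travel":[0,0,-1],"roll":0}]'
```

```text
t: 22.6
eef_pos: [610.2, -80.5, 91.4]
tcp_rot: [3.106, 0.872, 0.197]
ft_force: [-3.7, -1.3, -1.4]
opening: 0.574
t: 22.7
eef_pos: [610.1, -80.6, 90.4]
tcp_rot: [3.105, 0.872, 0.196]
ft_force: [-6.4, -2.3, 0.2]
opening: 0.571
```

```bash
python3 -m handwheel '[{"travel":[-0.8,-0.2,0],"roll":0}]';python3 -m handwheel '[{"travel":[0,0,-1],"roll":0}]';python3 -m handwheel '[{"travel":[0,0,-1],"roll":0}]'
```

```text
t: 22.8
eef_pos: [609.7, -80.6, 90.6]
tcp_rot: [3.106, 0.871, 0.197]
ft_force: [-0.1, -0.3, -1.1]
opening: 0.577
t: 22.9
eef_pos: [609.9, -80.6, 89.9]
tcp_rot: [3.106, 0.871, 0.197]
ft_force: [0.2, -0.3, -1.3]
opening: 0.571
t: 23.0
eef_pos: [610.0, -80.6, 88.8]
tcp_rot: [3.106, 0.871, 0.197]
ft_force: [-0.4, -0.0, -1.7]
opening: 0.574
```

```bash
python3 -m handwheel '[{"travel":[0,0,-1],"roll":0}]';python3 -m handwheel '[{"travel":[0,0,-1],"roll":0}]'
```

```text
t: 23.1
eef_pos: [609.9, -80.6, 87.7]
tcp_rot: [3.106, 0.871, 0.197]
ft_force: [-0.5, 0.3, -1.4]
opening: 0.569
t: 23.2
eef_pos: [609.8, -80.6, 86.7]
tcp_rot: [3.106, 0.871, 0.197]
ft_force: [0.2, 0.7, -2.0]
opening: 0.57
```

```bash
python3 -m handwheel '[{"travel":[0,0,-1],"roll":0}]';python3 -m handwheel '[{"travel":[0,0,-1],"roll":0}]';python3 -m handwheel '[{"travel":[0,0,-1],"roll":0}]'
```

```text
t: 23.3
eef_pos: [609.8, -80.7, 85.7]
tcp_rot: [3.106, 0.871, 0.197]
ft_force: [-0.6, 0.7, -2.3]
opening: 0.572
t: 23.4
eef_pos: [609.8, -80.6, 84.7]
tcp_rot: [3.106, 0.871, 0.197]
ft_force: [0.2, 0.3, -1.9]
opening: 0.57
t: 23.5
eef_pos: [609.8, -80.6, 83.7]
tcp_rot: [3.106, 0.871, 0.197]
ft_force: [-0.9, 0.2, -1.7]
opening: 0.572
```

```bash
python3 - <<'E'
from h import *
from cell import optics
a=optics.read_camera("scene")[:,:,::-1]
cv2.imwrite("pics/e_scene.png",cv2.resize(cv2.convertScaleAbs(a[110:230,200:360],alpha=1.7,beta=20),(800,600),interpolation=cv2.INTER_CUBIC))
E
python3 wr.py w12
```

```text
(no output)
```

View pics/e_scene.png

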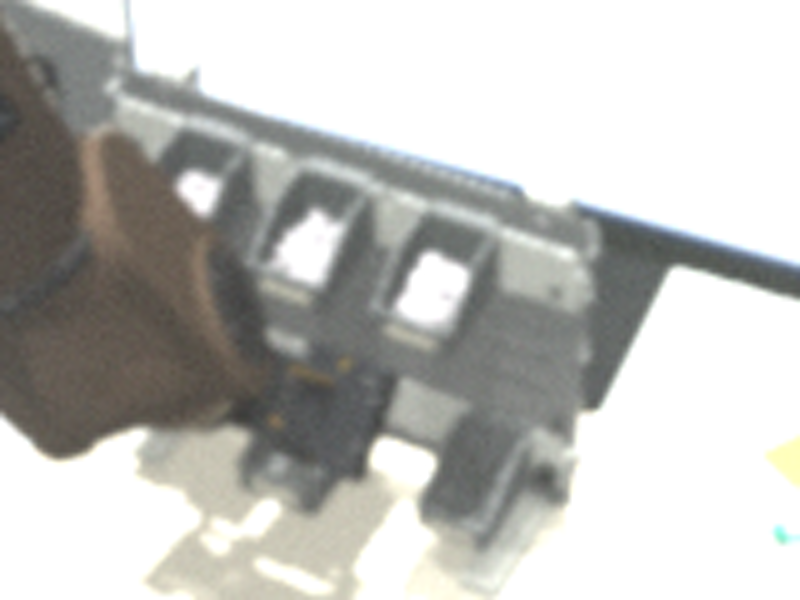

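View pics/w12.png

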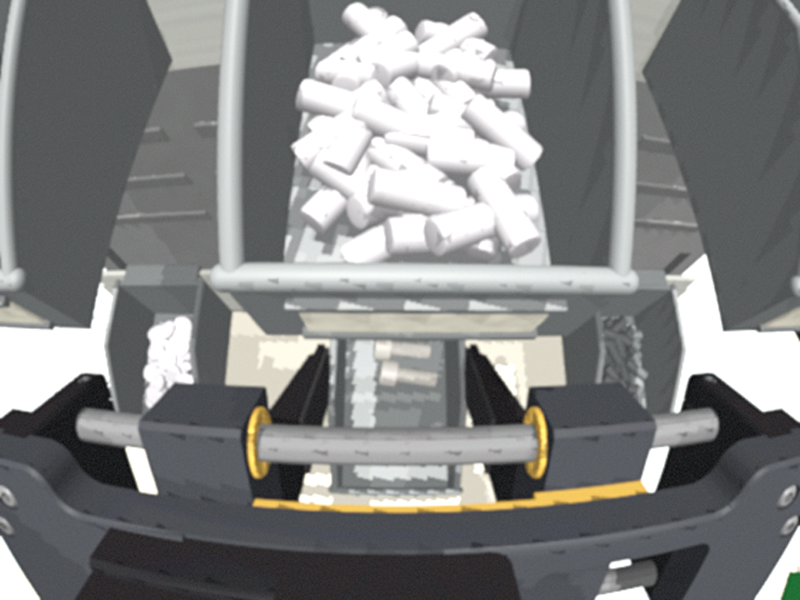

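```bash
python3 -m handwheel '[{"travel":[-1,-0.2,0],"roll":0}]';python3 -m handwheel '[{"travel":[-1,-0.2,0],"roll":0}]';python3 -m handwheel '[{"travel":[-1,-0.2,0],"roll":0}]'; python3 - <<'E'
from h import *
import pickle
np.set_printoptions(precision=1,suppress=True)
ex=np.array([.9754,.2203,0])
p=pickle.load(open("w12.pkl","rb"));p9=pickle.load(open("w9.pkl","rb"));p10=pickle.load(open("w10.pkl","rb"))
for nm,q,uv in(("w12L",p,(112,274)),("w12R",p,(680,279)),("w9",p9,(300,135)),("w9",p9,(493.7,137.5)),("w10",p10,(281.4,238.2)),("w10",p10,(524.3,241.8))):
    o,d=fray(q,*uv)
    print(nm,[(o+d*((x-o@ex)/(d@ex)))[2].round(1) for x in (597,600,603,606,609)])
E
```

```text
t: 23.7
eef_pos: [608.9, -80.8, 83.8]
tcp_rot: [3.106, 0.871, 0.197]
ft_force: [0.4, 0.1, -2.1]
opening: 0.574
t: 23.8
eef_pos: [607.8, -81.0, 83.8]
tcp_rot: [3.106, 0.871, 0.197]
ft_force: [1.0, -0.2, -1.4]
opening: 0.571
t: 23.9
eef_pos: [607.5, -81.3, 84.3]
tcp_rot: [3.105, 0.869, 0.197]
ft_force: [9.1, 1.0, -2.5]
opening: 0.573
w12L [np.float64(109.7), np.float64(103.7), np.float64(97.7), np.float64(91.8), np.float64(85.8)]
w12R [np.float64(112.0), np.float64(106.0), np.float64(100.1), np.float64(94.2), np.float64(88.3)]
w9 [np.float64(110.5), np.float64(107.4), np.float64(104.2), np.float64(101.1), np.float64(98.0)]
w9 [np.float64(111.3), np.float64(108.2), np.float64(105.1), np.float64(102.0), np.float64(98.9)]
w10 [np.float64(111.6), np.float64(106.6), np.float64(101.6), np.float64(96.6), np.float64(91.6)]
w10 [np.float64(111.6), np.float64(106.6), np.float64(101.6), np.float64(96.6), np.float64(91.6)]
```

```bash
python3 -m handwheel '[{"travel":[1.8,0.5,-1],"roll":0}]';python3 -m handwheel '[{"travel":[0,0,-1],"roll":0}]';python3 -m handwheel '[{"travel":[0,0,-1],"roll":0}]';python3 -m handwheel '[{"travel":[0,0,-1],"roll":0}]'
```

```text
t: 24.0
eef_pos: [608.6, -80.9, 83.0]
tcp_rot: [3.105, 0.871, 0.196]
ft_force: [-1.3, -0.1, -0.6]
opening: 0.572
t: 24.1
eef_pos: [608.6, -80.8, 81.7]
tcp_rot: [3.105, 0.871, 0.197]
ft_force: [-0.0, -1.6, -0.1]
opening: 0.577
t: 24.2
eef_pos: [608.3, -80.9, 80.8]
tcp_rot: [3.105, 0.871, 0.196]
ft_force: [-8.1, -3.2, 7.7]
opening: 0.57
t: 24.3
eef_pos: [607.9, -81.0, 79.8]
tcp_rot: [3.105, 0.872, 0.196]
ft_force: [-14.5, -3.9, 13.3]
opening: 0.572
```

```bash
python3 -m handwheel '[{"travel":[-0.8,-0.2,1],"roll":0}]';python3 -m handwheel '[{"travel":[0,0,0],"roll":0}]'; python3 -c "from h import *;st()"
```

```text
t: 24.4
eef_pos: [607.4, -81.0, 80.7]
tcp_rot: [3.106, 0.871, 0.197]
ft_force: [1.1, 0.3, -1.6]
opening: 0.572
t: 24.5
eef_pos: [607.6, -81.0, 80.7]
tcp_rot: [3.106, 0.871, 0.197]
ft_force: [-0.4, -0.6, -1.7]
opening: 0.57
t 24.5 pos [607.6 -81.   80.7] tx [ 0.631  0.126 -0.765] ty [ 0.222 -0.975  0.023] F [-0.4 -0.6 -1.7] op 0.57 q [-0.437  0.515  2.188  1.934  0.42  -0.942]
```

```bash
python3 -m handwheel '[{"travel":[0,0,-0.7],"roll":0}]';python3 -m handwheel '[{"travel":[0,0,-0.7],"roll":0}]';python3 -m handwheel '[{"travel":[0,0,-0.7],"roll":0}]'
```

```text
t: 24.6
eef_pos: [607.6, -81.0, 80.0]
tcp_rot: [3.106, 0.871, 0.197]
ft_force: [-6.1, -2.1, 5.7]
opening: 0.569
t: 24.7
eef_pos: [607.6, -81.1, 79.5]
tcp_rot: [3.105, 0.871, 0.196]
ft_force: [-10.2, -3.5, 12.6]
opening: 0.574
t: 24.8
eef_pos: [607.6, -81.2, 79.3]
tcp_rot: [3.105, 0.87, 0.196]
ft_force: [-14.4, -3.4, 18.8]
opening: 0.574
```

```bash
python3 -m handwheel '[{"travel":[-0.4,-0.1,1],"roll":0}]';python3 -m handwheel '[{"travel":[0,0,0.3],"roll":0}]'; python3 -c "from h import *;st()"; python3 wr.py w13; python3 - <<'E'
from h import *
from cell import optics
a=optics.read_camera("top")[:,:,::-1]
cv2.imwrite("pics/f_top.png",cv2.resize(cv2.convertScaleAbs(a[120:240,120:280],alpha=1.7,beta=20),(800,600),interpolation=cv2.INTER_CUBIC))
E
```

```text
t: 24.9
eef_pos: [607.4, -81.1, 80.0]
tcp_rot: [3.105, 0.87, 0.196]
ft_force: [0.8, 0.6, 0.2]
opening: 0.57
t: 25.0
eef_pos: [607.4, -81.1, 80.0]
tcp_rot: [3.106, 0.871, 0.197]
ft_force: [-0.7, -1.4, -0.1]
opening: 0.571
t 25.0 pos [607.4 -81.1  80. ] tx [ 0.632  0.126 -0.765] ty [ 0.222 -0.975  0.023] F [-0.7 -1.4 -0.1] op 0.571 q [-0.437  0.517  2.189  1.939  0.421 -0.949]
```

View pics/w13.png

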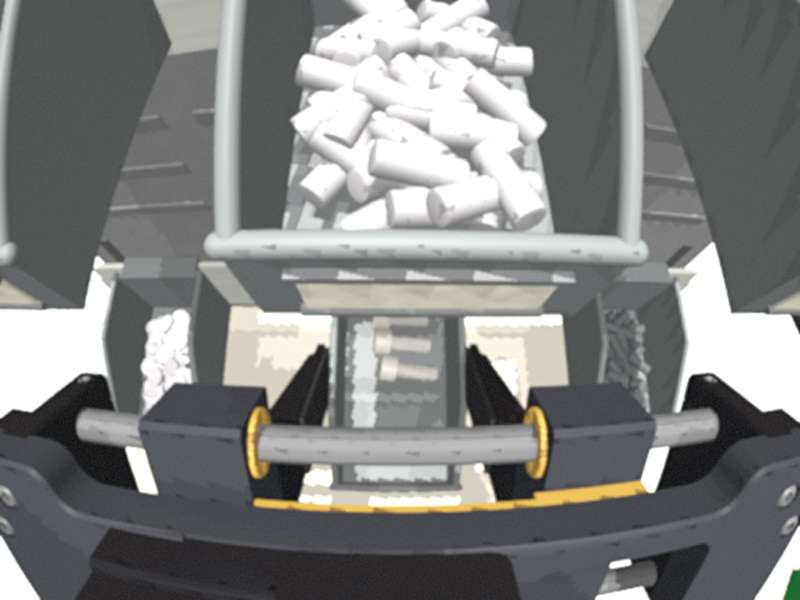

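```bash
python3 -m handwheel '[{"travel":[0,0,0],"roll":0},{"travel":[0,0,0],"roll":0},{"travel":[0,0,0],"roll":0},{"travel":[0,0,0],"roll":0},{"travel":[0,0,0],"roll":0}]' -0.55; python3 wr.py w14
```

```text
t: 25.6
eef_pos: [607.3, -81.0, 79.9]
tcp_rot: [3.106, 0.871, 0.197]
ft_force: [-0.2, -0.0, -0.2]
opening: 0.773
```

View pics/w14.png

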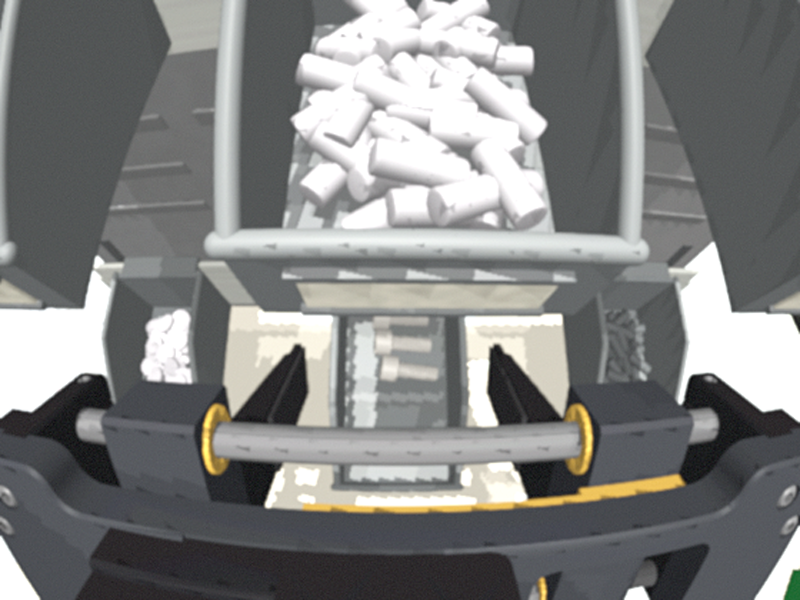

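```bash
python3 -m handwheel '[{"travel":[-12,-2.7,6],"roll":0},{"travel":[-32,-7,16],"roll":0},{"travel":[-57,-13,32],"roll":0},{"travel":[-85,-19,52],"roll":0},{"travel":[-115,-26,72],"roll":0},{"travel":[-115,-26,72],"roll":0}]'; python3 wr.py w15
```

```text
t: 26.25
eef_pos: [489.7, -107.4, 153.8]
tcp_rot: [3.103, 0.87, 0.193]
ft_force: [0.2, 0.5, 0.3]
opening: 0.774
```

View pics/w15.png

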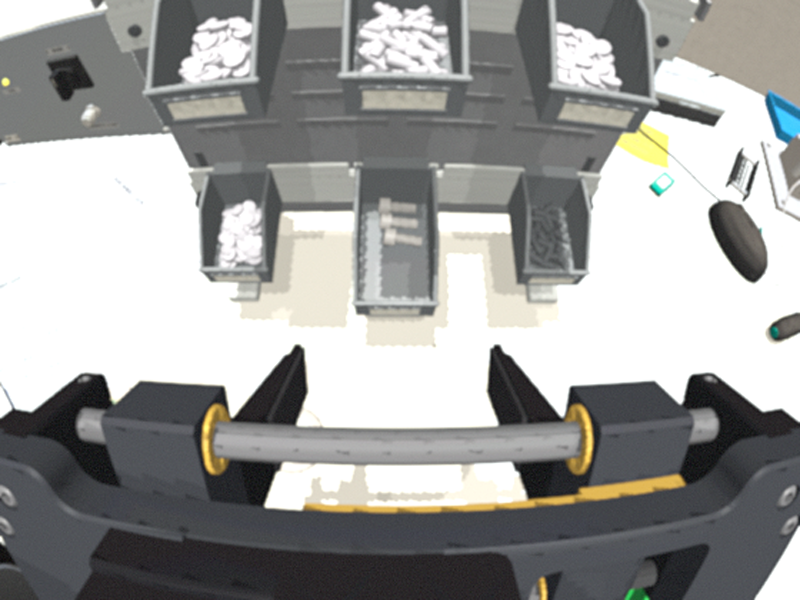

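```bash
python3 - <<'E'
from h import *
im=cv2.imread("pics/w15.png"); cv2.imwrite("pics/w15z.png",cv2.resize(im[140:330,180:620],None,fx=1.8,fy=1.8,interpolation=cv2.INTER_CUBIC))
E
```

```text
(no output)
```

View pics/w15z.png

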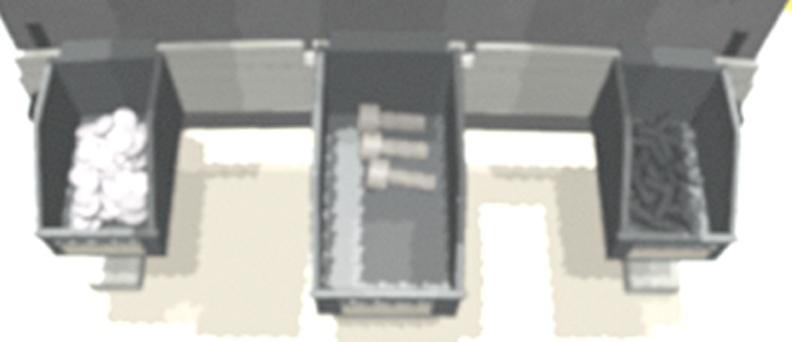

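```bash
python3 - <<'E'
from fitb import *
obs=[((47.5,28,50),(356.7,166.7)),((47.5,-28,50),(436.7,168.9)),((-47.5,28,24),(354.4,303.5)),((-47.5,-28,24),(436.7,304)),((-47.5,27,0),(356.7,314)),((-47.5,-27,0),(435.5,314.5)),((45.5,0,2.5),(None,205.5))]
# pseudo tcp at expected place
x,r,b=fit("w15",[607.3,-81.0,79.9],[.631,.126,-.765],obs);print(x,r,b((0,0,0)),b((47.5,0,47)))
E
python3 -c "from h import *;st()"
```

```text
[10.64 41.73 -2.1  -0.79 12.72] [ 1.34  0.14 -1.06 -0.79  0.01 -0.48  0.14 -0.11  1.09  0.88 -3.48  1.13
 -0.44] [586.61 -86.17  52.34] [631.23 -76.1  101.05]
t 26.3 pos [ 491.2 -107.8  153.3] tx [ 0.633  0.123 -0.764] ty [ 0.22  -0.975  0.025] F [ 0.8  0.  -0.2] op 0.774 q [-0.659  0.257  2.346  1.515  0.508 -0.693]
```

```bash
python3 -m handwheel '[{"travel":[-25,-5,20],"roll":0},{"travel":[-25,-5,20],"roll":0}]' >/dev/null; python3 - <<'E'
from h import *
from cell import optics
a=optics.read_camera("top")[:,:,::-1].copy(); cv2.imwrite("pics/g_top.png",a)
b=cv2.imread("pics/a_top.png")
cv2.imwrite("pics/g_cmp.png",cv2.resize(np.vstack([cv2.convertScaleAbs(i[125:290,120:330],alpha=1.5,beta=10) for i in (b,a)]),None,fx=1.8,fy=1.8,interpolation=cv2.INTER_CUBIC))
E
python3 -c "from h import *;st()"
```

```text
t 26.55 pos [ 467.3 -112.5  172.4] tx [ 0.633  0.125 -0.764] ty [ 0.221 -0.975  0.024] F [ 0.1  0.2 -0.1] op 0.775 q [-0.72   0.188  2.36   1.375  0.548 -0.59 ]
```

View pics/g_cmp.png

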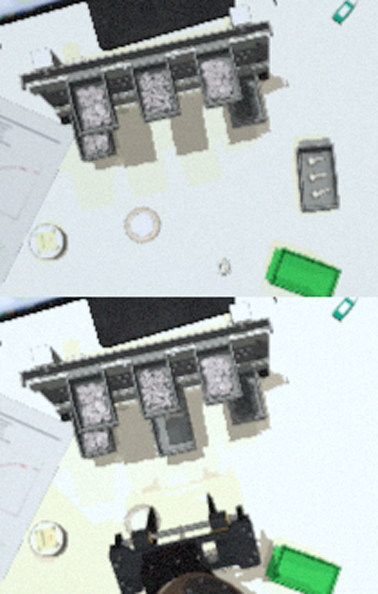

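```bash
python3 -c "
from cell import job
print(job.job_done())"; python3 -c "from h import *;st()"
```

```text
the job is handed in; nothing more can be done
None
the job is handed in; nothing more can be done
```

The screw bin now hangs by its lip on the lower rail, between the two small bins, with all three screws in it. I handed the job in at about 26.6 s of the 48 s allowed. No verdict was reported.

**How it was done**
- **Leaning the hand:** the moves only allow shifts and turns about the vertical. I got the 40° lean by repeatedly pushing the arm against the edge of its reach and keeping the tilt it picked up there.
- **Gripping:** the first two grips let the bin sag nose-up, by about 20° and then 8°. Each time I set it down and regripped nearer its centre of gravity. The screws slid towards the back but stayed in.
- **Finding the rail:** I found the rail by sight. I then touched its front with the bin's back wall and backed off.
- **Hanging:** I lowered the bin in small steps until the rail carried it (the vertical force went from about -2 N to 0), and only then opened the gripper.

**Last checks**
- **Bin:** the last wrist picture shows it in line with the rail (yaw 12.7°) and level to about 2°, which is within the measuring error.
- **Robot:** the force on the tool was zero and the hand was clear of everything.
- **Neighbours:** the upper bins, the tin and the nearest green bin look unmoved from above. The flange was partly hidden by the arm, and what showed was in place. The bush was fully hidden, so I did not recheck it; the hand never went near it.

**What disagreed**
- **Rail height:** sight put the rail top at about 101 to 107 mm, while the bin came to rest at about 99 mm.
- **Forces:** two steps briefly pressed harder than intended. They were about 23 N sideways when the wall touched the rail, and 15 to 20 N downwards at seating. I backed off at once both times, before letting go.

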